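# Hang the rinsed vessels on the air dryer and switch it on

## Task

Two rinsed white vessels lie on their sides on the draining rack; put them on the air dryer to dry: turn each one upside down, mouth straight down, and lower it (do not drop it) over the free peg that suits it, the long bottle-shaped tube on the tall slim peg and the short wide cup on the short thick peg, until its rim stands flat on the steel deck, and let go. Only when both are in place, push the dryer's toggle switch all the way over to its other end position, away from the dryer's front, to start it. Leave the jar that is already drying, the sample box and the reagent jar where they are.

Things in the scene. Friction and masses are not known exactly. Their poses are not given: they have to be found in the camera images.
- tube: White PTFE bottle-shaped tube, 140 mm long, 110 g: 42 mm diameter for 104 mm from the closed end, then narrowing to a 34 mm neck (bore 28). Starts lying level on rack rails, axis 54 mm above the bench, mouth pointing away from the robot. Origin on the axis at the outside of the closed end; x axis towards the mouth (straight down once inverted). Centre of mass about 65 mm from the closed end.
- tube_mouth (a point): Centre of the tube's mouth, in the plane of the rim, 140 mm from its closed end.
- cup: Short wide white PTFE cup, 80 mm long, 54 mm diameter (48 inside), 75 mm deep, 100 g. Starts lying level on rack rails, axis 61 mm above the bench, mouth pointing away from the robot. Origin on the axis at the outside of the closed end; x axis towards the mouth. Centre of mass about 35 mm from the closed end.
- cup_mouth (a point): Centre of the cup's mouth, in the plane of the rim, 80 mm from its closed end.
- rack: Fixed rack, grey base 160 x 200 x 8 mm, origin under its centre. Two lanes at y = -57.5 and +57.5 mm, each of two steel rails along x, 130 mm long, 6 mm thick, 24 mm apart, tops 36 mm above the bench. One vessel lies in each lane, in either order; beside it there is free room for fingers down to the base plate.
- dryer: Fixed air dryer: white box 220 x 330 mm, flat steel deck 50 mm above the bench; origin under its centre, x axis from front to back. Three upright pegs stand on the deck at x = +55 mm, y = -105, 0 and +105 mm, in any order; the toggle switch stands near the front edge at x = -85, y = -52.5 mm.
- slim_peg: Tall slim steel peg, 14 mm in diameter, 100 mm high above the deck, the last 12 mm tapering to 6 mm. Fixed. Origin at the centre of its foot, on the deck (where the centre of the tube's mouth must come); z up.
- stout_peg: Short thick steel peg, 32 mm in diameter, 50 mm high above the deck, the last 12 mm tapering to 24 mm. Fixed. Origin at the centre of its foot, on the deck (where the centre of the cup's mouth must come); z up.
- jar: White jar, 95 mm high, 44 mm in diameter at the rim and 48 mm at the closed end, already standing upside down on the third peg: leave it. Origin at the centre of its rim, on the deck.
- switch (a joint): Toggle switch of the dryer, rad: 0 leaning to the dryer's front (off, towards the robot), 1.0 leaning to its back (on). It stays where it is left and moves with a light push.
- switch_tip (a point): Ball end of the switch's metal lever, which is 45 mm long and turns about an axis parallel to the dryer's y axis, 72 mm above the bench, on a small grey housing. The tip is 111 mm above the bench at either end and moves 43 mm along the dryer's +x in an arc from off to on.
- sample_box: Closed flat plastic sample box, 60 x 110 x 32 mm, in front of the rack: leave it. Origin: centre of its underside.
- reagent: Amber reagent jar with black cap, 44 mm in diameter, 85 mm high, beyond the middle of the work: leave it. Origin: centre of its underside.
There are look-alikes about, which are no part of the job. Leave any purple or turquoise look-alike of the jar alone.

How it is judged:
On the way, in this order (a step that is already met when the one before it is completed fails the run):
1. one of the vessels stands inverted and released on its own peg, the switch still off (((z of tube_mouth in the frame of slim_peg between -0.005 and 0.005 m and horizontal distance between tube_mouth and slim_peg below 0.01 m and angle between tube's own x axis and vertical above 3.05 rad and linear speed of tube below 0.02 m/s and contact force between the fingers and tube below 0.1 N) or (z of cup_mouth in the frame of stout_peg between -0.005 and 0.005 m and horizontal distance between cup_mouth and stout_peg below 0.011 m and angle between cup's own x axis and vertical above 3.05 rad and linear speed of cup below 0.02 m/s and contact force between the fingers and cup below 0.1 N)) and value of joint switch below 0.4 rad), for 0.2 s.
2. both vessels stand inverted and released on their own pegs, the switch still off (z of tube_mouth in the frame of slim_peg between -0.005 and 0.005 m and horizontal distance between tube_mouth and slim_peg below 0.01 m and angle between each of tube, cup's own x axis and vertical above 3.05 rad and linear speed of each of tube, cup below 0.02 m/s and contact force between the fingers and tube below 0.1 N and z of cup_mouth in the frame of stout_peg between -0.005 and 0.005 m and horizontal distance between cup_mouth and stout_peg below 0.011 m and contact force between the fingers and cup below 0.1 N and value of joint switch below 0.4 rad), for 0.2 s.
3. the switch is pushed over to on (value of joint switch above 0.8 rad), for 0.2 s.
At the end, for the whole second after the job is handed in: Tube mouth down over the slim peg (mouth centre within 10 mm of its axis), cup over the thick peg (11 mm), both upright within 0.09 rad, rims within 5 mm of deck height, at rest and released; switch past 0.8 rad; jar, sample box and reagent jar never moved over 15 mm (z of tube_mouth in the frame of slim_peg between -0.005 and 0.005 m and horizontal distance between tube_mouth and slim_peg below 0.01 m and angle between each of tube, cup's own x axis and vertical above 3.05 rad and linear speed of each of tube, cup, jar below 0.02 m/s and contact force between the fingers and tube below 0.1 N and z of cup_mouth in the frame of stout_peg between -0.005 and 0.005 m and horizontal distance between cup_mouth and stout_peg below 0.011 m and contact force between the fingers and cup below 0.1 N and value of joint switch above 0.8 rad); the robot touches nothing.
It fails at once if the tube is dropped: it moves faster than 0.5 m/s with no finger on it (linear speed of tube above 0.5 m/s and contact force between the fingers and tube below 0.05 N).
It fails at once if the cup is dropped: it moves faster than 0.5 m/s with no finger on it (linear speed of cup above 0.5 m/s and contact force between the fingers and cup below 0.05 N).
It fails at once if the jar already drying is moved by more than 15 mm (distance of jar from where it was at the start of the episode above 0.015 m).
It fails at once if the sample box is moved by more than 15 mm (distance of sample_box from where it was at the start of the episode above 0.015 m).
It fails at once if the reagent jar is moved by more than 15 mm (distance of reagent from where it was at the start of the episode above 0.015 m).
It also fails if it takes over 72 s, if anything falls off the work surface, if the arm or the gripper's body presses on something with over 40 N, if the wrist force passes 120 N, or if a joint passes its speed limit or range.

## Robot

A 7-joint arm with a two-finger parallel gripper is mounted at the origin on the work surface. World frame = base frame: x ahead of the robot, y to its left, z up, the work surface at z = 0. Lengths are in m, angles in rad, forces in N, time in s.
With the tool pointing down it reaches from about 0.4 to 0.85 m from the base axis. Payload 10.4 kg.
Tool frame: the origin (TCP) lies midway between the tips of the shut fingers; the grasp point (between the pads) lies 19 mm behind it; z points along the fingers, x is the direction in which the jaws open and shut, and the axes are right-handed (so a half turn about z gives the same grasp; the last joint's range is limited). The gripper opens to 85 mm and grips with 20 to 120 N. Pads are 22 mm wide; open, the fingers measure 114 mm over their backs; the gripper's body (76 mm by 85 mm) begins 54 mm behind the grasp point. The pads swing forward as they close: fully open they stand 13 mm farther back than shut.
Start: joints at [1.08, 0.332, -0.065, 1.46, 0.022, 1.35, -0.088], TCP at [0.282, -0.558, 0.231] pointing down, gripper open.
Joint ranges: [-2.6, 2.6], [-0.5, 2.12], [-1.47, 1.34], [0.16, 2.42], [-1.27, 4.41], [0.06, 2.06], [-2.6, 2.6]. Speed limits (rad/s): [2.22, 2.22, 2.79, 2.79, 3.14, 3.14, 3.14].

## Interface

Orientations are given as a unit quaternion [x, y, z, w].
In Python, from workcell import monitor, eyes, ticket, models gives the robot as it stands.
- The arm moves only by the tool servo_tool, never from a script. Its argument "motion" is a list of rows, each a list of 7 numbers: the opening, from 0 (shut) to 1 (fully open), then the shift along the tool's x, y, z in m, then the turn, a rotation vector about the tool's x, y, z in degrees. In form: [[fingers, tx, ty, tz, rx, ry, rz], ...]. A call has 1 to 20 rows; each row is the pose to reach, as a shift and turn from the pose commanded when the call began, along the tool's axes at that moment; what a row does not reach only later rows make up. A row lasts 1/8 s, in which the tool goes at most 62.5 mm and 10.7 degrees, less where a joint would pass 70% of its speed; a pose out of reach is approached as far as the arm can. A call with a gripper value outside its range is refused whole. The fingers move at their own pace and stop on an object; "grip_force" is the grip in N (left out, the last holds). Time passes only in rows, so rows that repeat a pose let the fingers close. It gives the time, the measured TCP pose, the force and the opening at its end, in the units of the state.
- monitor.get_obs(): the state, without advancing time (a new reading comes with each control period).
- eyes.camera(name): name is "scene" or "side" or "wrist"; returns (picture, depth): 384x512x3 uint8, blue, green, red; 384x512 float32, m along the optical axis (not along the pixel's ray), 0 where there is no reading.
- eyes.camera_info(name): a dict with "intrinsics" (3x3 intrinsics, pixels), "extrinsics" (4x4, takes a point from world to camera coordinates); the wrist camera has in their place "tool_from_camera" (4x4, takes a point from camera to tool coordinates, whose origin is the TCP and whose axes are the tool frame's). Camera axes: x right, y down, z forward; pixel columns grow to the right and rows downward; lengths in m; the calibration is good to about 2 mm. A picture is of the moment at which its call begins: read the wrist's pose just before it. camera_info takes no time and is no camera call.
- ticket.hand_in(): hands the job in, once; it reports no verdict.
Trained networks look in the newest picture that a camera, given by its name, has taken for a name from the list of things; names that differ only in an ending like _2 or _b are one class to them, and where a whole thing is asked for, a point or a joint stands for the part that bears it (a point fixed in the world has none). Each returns a list of dicts, best first, with "confidence" (0 to 1); they miss things now and then, are a little off and sometimes report something else, mostly with a low value. They report only what shows in the picture. A call takes as long as a camera call. They do not tell look-alikes from the thing itself.
- models.boxes_of(camera, thing): "point" ([x, y, z] in m, in the coordinates of the camera as it stood for that picture, good to about 4 mm: the middle of the surface that is visible of it).
The state is a dict: "clock": time; "joint_pos": joint angles; "joint_velocities": joint speeds; "tau": joint torques, N m; "position": TCP position; "ee_rot": TCP orientation; "ft_force": force on the tool from outside, world axes, zero at the start; "torque": the same for the moment, N m; "grip_width": opening from 0.0 (shut) to 1.0 (fully open).
Only numpy, scipy, OpenCV 4.12 (cv2) and the standard library are available. Lean on these libraries where they do the work, as an engineer would, in place of code of your own. Each camera call takes 0.05 s, during which the arm holds its last target. There are 200 camera calls.

## Working session

There is one attempt and no reset: what is moved stays moved. The work goes in short steps, Python scripts to look and compute and a tool call to move; the robot and the scene stay as the last step left them, time stands still between calls to the robot, and variables do not carry over. Pictures are saved under pics/ and viewed, about 8 in all and at most 12, crops included, and the job is handed in when it is done.

Besides the shell and the picture viewer there is one more tool, called after "Request:" in YAML: its name, and indented under it one key for each argument. servo_tool: Moves the arm, as the interface text tells. Its arguments: {"type":"object","properties":{"motion":{"type":"array"},"grip_force":{"type":"number"}},"required":["motion"]}

```bash
ls; mkdir -p pics
cat > h.py <<'E'
import numpy as np, cv2
from workcell import monitor, eyes, ticket, models
from scipy.spatial.transform import Rotation as R
def T_wc(name):
    i=eyes.camera_info(name)
    if name!='wrist': return np.linalg.inv(np.array(i['extrinsics']))
    o=monitor.get_obs(); T=np.eye(4); T[:3,:3]=R.from_quat(o['ee_rot']).as_matrix(); T[:3,3]=o['position']
    return T@np.array(i['tool_from_camera'])
def cloud(name):
    T=T_wc(name); im,d=eyes.camera(name); K=np.array(eyes.camera_info(name)['intrinsics'])
    v,u=np.indices(d.shape); P=np.stack([(u-K[0,2])/K[0,0]*d,(v-K[1,2])/K[1,1]*d,d],-1)
    W=P@T[:3,:3].T+T[:3,3]; W[d==0]=np.nan
    return im,W,T
E
python3 - <<'E'
from h import *
o=monitor.get_obs(); print(o)
for n in ['scene','side']:
    im,W,T=cloud(n); cv2.imwrite(f'pics/{n}0.png',im); np.savez(f'{n}0.npz',im=im,W=W)
    print(n,T[:3,3].round(3))
    for t in ['tube','cup','rack','dryer','slim_peg','stout_peg','jar','switch_tip','sample_box','reagent']:
        r=models.boxes_of(n,t)
        print(t,[(round(x['confidence'],2),(T[:3,:3]@np.array(x['point'])+T[:3,3]).round(3).tolist()) for x in r[:3]])
im=np.hstack([cv2.imread('pics/scene0.png'),cv2.imread('pics/side0.png')]);
E
```

```text
pics
{'clock': 0.0, 'joint_pos': array([ 1.08038569,  0.33286706, -0.06471895,  1.46095544,  0.02157854,
        1.34990394, -0.08846953]), 'joint_velocities': array([ 0.00059421, -0.00091168,  0.00012622, -0.00195492, -0.00218193,
        0.00087981,  0.00025266]), 'tau': array([ 1.30263247e-04, -6.25442076e+01,  4.92958096e-02, -3.91591573e+01,
        1.61727634e-02,  9.98815958e-03, -4.84202144e-05]), 'position': array([ 0.28167101, -0.55749965,  0.23051224]), 'ee_rot': array([ 8.51760077e-01, -5.23931535e-01, -6.23333649e-04, -3.59582687e-04]), 'ft_force': array([-0.21004251,  0.39630268,  0.71203467]), 'torque': array([-0.01323767, -0.00355674, -0.03382897]), 'grip_width': 1.0004307416973803}
scene [1.357 0.284 0.659]
tube [(0.71, [0.61, 0.161, 0.069]), (0.65, [0.618, 0.221, 0.007])]
cup [(0.72, [0.61, 0.273, 0.076])]
rack [(0.95, [0.619, 0.225, 0.008])]
dryer [(0.94, [0.605, -0.162, 0.05])]
slim_peg [(0.46, [0.635, -0.294, 0.099]), (0.46, [0.476, -0.254, 0.117])]
stout_peg [(0.62, [0.618, -0.084, 0.074]), (0.24, [0.764, -0.005, 0.055])]
jar [(0.93, [0.768, -0.117, 0.067]), (0.
[... 191 characters left out ...]
.61, [0.766, -0.004, 0.055])]
side [ 0.423 -0.558  0.461]
tube [(0.72, [0.588, 0.15, 0.063]), (0.16, [0.55, -0.277, 0.052])]
cup [(0.9, [0.599, 0.255, 0.069]), (0.63, [0.585, 0.149, 0.064]), (0.53, [0.611, -0.208, 0.119])]
rack [(0.71, [0.569, 0.159, 0.009]), (0.27, [0.602, 0.252, 0.07])]
dryer [(0.93, [0.549, -0.28, 0.045]), (0.37, [0.587, 0.145, 0.064])]
slim_peg [(0.74, [0.628, -0.302, 0.108])]
stout_peg [(0.88, [0.603, -0.104, 0.082]), (0.24, [0.587, 0.145, 0.065])]
jar [(0.72, [0.75, -0.137, 0.065]), (0.67, [0.614, -0.206, 0.123]), (0.57, [0.742, -0.246, 0.071])]
switch_tip [(0.61, [0.468, -0.26, 0.119])]
sample_box [(0.72, [0.46, 0.235, 0.029])]
reagent [(0.89, [0.746, -0.026, 0.055])]
```

View pics/scene0.png

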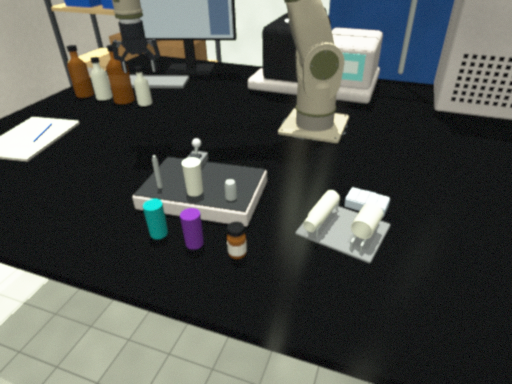

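View pics/side0.png

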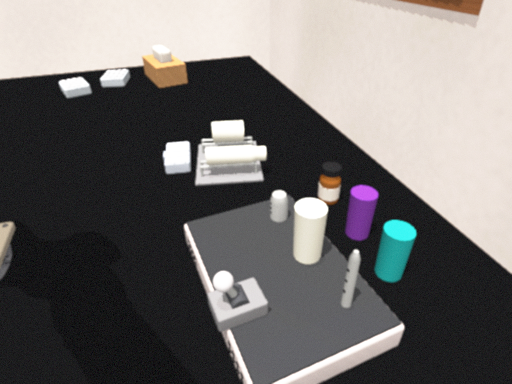

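The scene picture shows the white tube (320,211) and cup (369,217) on the rack, with the mouths toward the camera. On the dryer are the slim peg (156,172), the jar (193,177), the stout peg (230,190) and the switch (196,145). The side view agrees: stout peg (279,206), jar (309,231), slim peg (351,279). Next I'll fit the poses from depth.

```bash
cat > fit.py <<'E'
from h import *
from scipy.optimize import least_squares
def load(n):
    z=np.load(n+'0.npz'); return z['im'],z['W']
def sel(W,c,r,z0,z1):
    P=W.reshape(-1,3); P=P[~np.isnan(P[:,0])]
    return P[(np.hypot(P[:,0]-c[0],P[:,1]-c[1])<r)&(P[:,2]>z0)&(P[:,2]<z1)]
def vert(P,r,c):  # vertical cylinder of known radius
    f=lambda p:np.hypot(P[:,0]-p[0],P[:,1]-p[1])-r
    s=least_squares(f,c,loss='soft_l1',f_scale=.002); return s.x.round(4),np.median(abs(s.fun)).round(4),len(P)
def lying(P,r,h,c): # p: y0,yaw,dz
    def f(p):
        d=(P[:,1]-p[0])*np.cos(p[1])-(P[:,0]-c[0])*np.sin(p[1]); return np.hypot(d,P[:,2]-h-p[2])-r
    s=least_squares(f,[c[1],0,0],loss='soft_l1',f_scale=.002); p=s.x
    t=(P[:,0]-c[0])*np.cos(p[1])+(P[:,1]-p[0])*np.sin(p[1]); t=t[abs(s.fun)<.006]
    a,b=np.percentile(t,[.5,99.5]); D=np.array([np.cos(p[1]),np.sin(p[1])]); o=np.array([c[0],p[0]])
    return 'yaw,dz',p[1:].round(4),'ends',(o+a*D).round(4),(o+b*D).round(4),'len',(b-a).round(4),np.median(abs(s.fun)).round(4),len(P)
if __name__=='__main__':
  for n in ['scene','side']:
    im,W=load(n); print(n)
    print('slim',vert(sel(W,(.63,-.30),.03,.06,.135),.007,[.63,-.3]))
    print('stout',vert(sel(W,(.61,-.095),.035,.056,.086),.016,[.61,-.09]))
    print('jar',vert(sel(W,(.62,-.195),.04,.06,.135),.023,[.62,-.195]))
    P=sel(W,(.6,.155),.09,.045,.085); P=P[abs(P[:,1]-.157)<.04]
    print('tube',lying(P,.021,.054,(.6,.155)))
    P=sel(W,(.6,.265),.08,.05,.1); P=P[abs(P[:,1]-.268)<.04]
    print('cup',lying(P,.027,.061,(.6,.265)))
    P=sel(W,(.59,-.19),.3,.046,.054)[:,:2].astype(np.float32); print('deck',cv2.minAreaRect(P))
    P=sel(W,(.62,.22),.2,.004,.012)[:,:2].astype(np.float32); print('rack',cv2.minAreaRect(P))
    P=sel(W,(.47,.24),.1,.025,.038)[:,:2].astype(np.float32); print('box',cv2.minAreaRect(P))
    P=sel(W,(.47,-.258),.02,.1,.125); print('tip',P.mean(0).round(4),len(P))
E
python3 fit.py
```

```text
scene
slim (array([ 0.627 , -0.2964]), np.float64(0.0008), 122)
stout (array([ 0.6058, -0.0875]), np.float64(0.0008), 108)
jar (array([ 0.615 , -0.1922]), np.float64(0.0009), 400)
tube ('yaw,dz', array([-0.2347, -0.0028]), 'ends', array([0.5226, 0.1731]), array([0.6585, 0.1406]), 'len', np.float64(0.1398), np.float64(0.0011), 640)
cup ('yaw,dz', array([-0.2059, -0.0022]), 'ends', array([0.5608, 0.2812]), array([0.6399, 0.2647]), 'len', np.float64(0.0808), np.float64(0.0006), 523)
deck ((0.6165700554847717, -0.17639166116714478), (0.34472957253456116, 0.3515183627605438), 4.952195167541504)
rack ((0.5513907670974731, 0.2250252515077591), (0.1992483288049698, 0.23113323748111725), 77.94125366210938)
box ((0.49152815341949463, 0.25245440006256104), (0.11787132173776627, 0.13089926540851593), 78.92691802978516)
tip [ 0.4725 -0.2557  0.1155] 61
side
slim (array([ 0.63  , -0.2949]), np.float64(0.0003), 431)
stout (array([ 0.6094, -0.0857]), np.float64(0.0004), 227)
jar (array([ 0.6184, -0.1906]), np.float64(0.0005), 1081)
tube ('yaw,dz', array([-0.1791, -0.0007]), 'ends', array([0.5254, 0.1724]), array([0.6618, 0.1477]), 'len', np.float64(0.1386), np.float64(0.0011), 930)
cup ('yaw,dz', array([-0.2089, -0.0003]), 'ends', array([0.5641, 0.283 ]), array([0.6413, 0.2666]), 'len', np.float64(0.0789), np.float64(0.0009), 570)
deck ((0.6144164204597473, -0.18561486899852753), (0.3391149044036865, 0.3408748209476471), 5.109021186828613)
rack ((0.5501327514648438, 0.22455808520317078), (0.2013220489025116, 0.23492494225502014), 77.53136444091797)
box ((0.488076388835907, 0.24368515610694885), (0.14508239924907684, 0.12882761657238007), 70.59130096435547)
tip [ 0.4677 -0.2653  0.119 ] 271
```

```bash
cat > mv.py <<'E'
from h import *
def ori(psi,pitch,sgn):
    z=np.array([np.cos(pitch)*np.cos(psi),np.cos(pitch)*np.sin(psi),-np.sin(pitch)])
    x=sgn*np.array([-np.sin(psi),np.cos(psi),0]); return np.stack([x,np.cross(z,x),z],1)
def rel(tcp,Rm,o=None):
    o=o or monitor.get_obs(); R0=R.from_quat(o['ee_rot'])
    t=R0.inv().apply(np.array(tcp)-o['position']); r=(R0.inv()*R.from_matrix(Rm)).as_rotvec(degrees=True)
    print('row',[round(v,4) for v in t],[round(v,1) for v in r])
def state():
    o=monitor.get_obs(); M=R.from_quat(o['ee_rot']).as_matrix()
    print('t',round(o['clock'],2),'tcp',o['position'].round(4),'z',M[:,2].round(3),'x',M[:,0].round(3),'q',o['joint_pos'].round(2),'F',o['ft_force'].round(1),'w',round(o['grip_width'],3)); return o,M
E
python3 - <<'E'
from mv import *
state()
for s in (-1,1):
    M=ori(-.208,np.pi/4,s); G=np.array([.5827,.1604,.054])
    rel([.40,.12,.33],M); rel(G+(.021-.13)*M[:,2],M)
E
```

```text
t 1.1 tcp [ 0.2819 -0.5579  0.2313] z [ 0. -0. -1.] x [ 0.451 -0.893  0.   ] q [ 1.08  0.33 -0.06  1.46  0.02  1.35 -0.09] F [0.1 0.3 0.1] w 1.001
row [np.float64(-0.5517), np.float64(-0.4111), np.float64(-0.0987)] [np.float64(43.2), np.float64(15.2), np.float64(36.7)]
row [np.float64(-0.5536), np.float64(-0.5323), np.float64(0.1002)] [np.float64(43.2), np.float64(15.2), np.float64(36.7)]
row [np.float64(-0.5517), np.float64(-0.4111), np.float64(-0.0987)] [np.float64(-19.2), np.float64(54.7), np.float64(-132.2)]
row [np.float64(-0.5536), np.float64(-0.5323), np.float64(0.1002)] [np.float64(-19.2), np.float64(54.7), np.float64(-132.2)]
```

Request:
servo_tool:
  motion:
    - [1,-0.18,-0.13,-0.1,0,0,10]
    - [1,-0.18,-0.13,-0.1,0,0,20]
    - [1,-0.18,-0.13,-0.1,0,0,20]
    - [1,-0.18,-0.13,-0.1,0,0,20]
    - [1,-0.55,-0.41,-0.1,43,15,37]
    - [1,-0.55,-0.41,-0.1,43,15,37]
    - [1,-0.55,-0.41,-0.1,43,15,37]
    - [1,-0.55,-0.41,-0.1,43,15,37]
    - [1,-0.55,-0.41,-0.1,43,15,37]
    - [1,-0.55,-0.41,-0.1,43,15,37]
    - [1,-0.55,-0.41,-0.1,43,15,37]
    - [1,-0.55,-0.41,-0.1,43,15,37]
    - [1,-0.55,-0.41,-0.1,43,15,37]
    - [1,-0.55,-0.41,-0.1,43,15,37]
  grip_force: 40

```text
clock: 2.85
position: [0.4682, -0.0342, 0.2325]
ee_rot: [-0.578, 0.733, -0.287, 0.215]
ft_force: [-0.7, -0.6, 0.1]
grip_width: 0.998
```

Run:
```python
from mv import *
state()
M=ori(-.208,np.pi/4,-1); G=np.array([.5827,.1604,.054])
rel([.40,.12,.33],M); rel(G+(.021-.13)*M[:,2],M)
```

```text
t 2.85 tcp [ 0.4682 -0.0342  0.2325] z [ 0.647 -0.172 -0.743] x [-0.24  -0.971  0.016] q [-0.16 -0.5  -0.1   2.41  0.51  0.63 -2.39] F [-0.7 -0.6  0.1] w 0.998
row [np.float64(-0.1317), np.float64(0.0099), np.float64(-0.1432)] [np.float64(3.0), np.float64(-2.0), np.float64(-0.8)]
row [np.float64(-0.2154), np.float64(0.0749), np.float64(0.0643)] [np.float64(3.0), np.float64(-2.0), np.float64(-0.8)]
```

Run:
```python
from mv import *
M=ori(-.208,np.pi/4,-1); G=np.array([.5827,.1604,.054])
rel(G+.021*M[:,2]+[0,0,.13],M)
```

```text
row [np.float64(-0.2179), np.float64(-0.0189), np.float64(0.0975)] [np.float64(3.0), np.float64(-2.0), np.float64(-0.8)]
```

Request:
servo_tool:
  motion:
    - [1,-0.055,-0.005,0.025,0,0,0]
    - [1,-0.11,-0.01,0.05,3,-2,-1]
    - [1,-0.16,-0.014,0.075,3,-2,-1]
    - [1,-0.218,-0.019,0.0975,3,-2,-1]
    - [1,-0.218,-0.019,0.0975,3,-2,-1]
    - [1,-0.218,-0.019,0.0975,3,-2,-1]

```text
clock: 3.6
position: [0.5568, 0.0968, 0.2036]
ee_rot: [-0.584, 0.714, -0.304, 0.239]
ft_force: [0.0, 0.3, 0.3]
grip_width: 1.001
```

Run:
```python
from mv import *
state()
M=ori(-.208,np.pi/4,-1); G=np.array([.5827,.1604,.054])
rel(G+.021*M[:,2],M)
im,W,T=cloud('wrist'); cv2.imwrite('pics/w1.png',im)
for t in ['tube','cup']:
    r=models.boxes_of('wrist',t); print(t,[(round(x['confidence'],2),(T[:3,:3]@np.array(x['point'])+T[:3,3]).round(3).tolist()) for x in r[:3]])
import fit
P=fit.sel(W,(.6,.155),.09,.045,.085); P=P[abs(P[:,1]-.157)<.04]
print('tube',fit.lying(P,.021,.054,(.6,.155)))
P=fit.sel(W,(.6,.265),.08,.05,.1); P=P[abs(P[:,1]-.268)<.04]
if len(P): print('cup',fit.lying(P,.027,.061,(.6,.265)))
```

```text
t 3.6 tcp [0.5568 0.0968 0.2036] z [ 0.696 -0.156 -0.7  ] x [-0.205 -0.979  0.014] q [ 0.88 -0.32 -1.26  2.23  0.45  0.4  -2.6 ] F [0.  0.3 0.3] w 1.001
row [np.float64(-0.0698), np.float64(0.0976), np.float64(0.1338)] [np.float64(-0.5), np.float64(-0.5), np.float64(0.7)]
tube [(0.79, [0.588, 0.154, 0.071])]
cup [(0.78, [0.615, 0.255, 0.083])]
tube ('yaw,dz', array([-0.1798, -0.002 ]), 'ends', array([0.5405, 0.1675]), array([0.6579, 0.1462]), 'len', np.float64(0.1193), np.float64(0.0007), 4721)
cup ('yaw,dz', array([-0.2074, -0.0015]), 'ends', array([0.5923, 0.2754]), array([0.6381, 0.2657]), 'len', np.float64(0.0468), np.float64(0.0005), 2827)
```

View pics/w1.png

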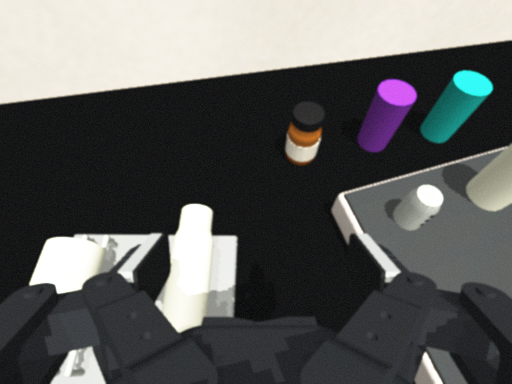

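The wrist picture shows the tube (neck at 197,210) and the cup (70,262) lying as fitted. Joint 7 is at its limit, so I'll take the other half-turn of the same grasp.

Request:
servo_tool:
  motion:
    - [1,0,0,-0.02,0,0,-10]
    - [1,0,0,-0.02,0,0,-20]
    - [1,0,0,-0.02,0,0,-30]
    - [1,0,0,-0.02,0,0,-40]
    - [1,0,0,-0.02,0,0,-50]
    - [1,0,0,-0.02,0,0,-60]
    - [1,0,0,-0.02,0,0,-70]
    - [1,0,0,-0.02,0,0,-80]
    - [1,0,0,-0.02,0,0,-90]
    - [1,-0.02,0,0,0,0,-100]
    - [1,-0.04,0,0.02,0,0,-110]
    - [1,-0.068,0.005,0.043,0,0,-120]
    - [1,-0.068,0.005,0.043,0,0,-130]
    - [1,-0.068,0.005,0.043,0,0,-140]
    - [1,-0.068,0.005,0.043,0,0,-150]
    - [1,-0.068,0.005,0.043,0,0,-160]
    - [1,-0.068,0.005,0.043,0,0,-170]
    - [1,-0.068,0.005,0.043,0,0,-179]
    - [1,-0.068,0.005,0.043,0,0,-179]
    - [1,-0.068,0.005,0.043,0,0,-179]

```text
clock: 6.25
position: [0.5967, 0.1565, 0.1687]
ee_rot: [0.72, 0.576, 0.242, 0.302]
ft_force: [0.3, 0.2, -0.7]
grip_width: 1.001
```

Run:
```python
from mv import *
state()
M=ori(-.208,np.pi/4,1); G=np.array([.5827,.1604,.054])
rel(G+.021*M[:,2]+[0,0,.1],M)
rel(G+.021*M[:,2],M)
```

```text
t 6.25 tcp [0.5967 0.1565 0.1687] z [ 0.696 -0.156 -0.701] x [ 0.219  0.976 -0.   ] q [ 0.39  0.17 -1.07  2.13  1.24  0.76 -0.16] F [ 0.3  0.2 -0.7] w 1.001
row [np.float64(0.001), np.float64(-0.0209), np.float64(0.0209)] [np.float64(0.5), np.float64(0.5), np.float64(-0.5)]
row [np.float64(0.001), np.float64(-0.0922), np.float64(0.091)] [np.float64(0.5), np.float64(0.5), np.float64(-0.5)]
```

Request:
servo_tool:
  motion:
    - [1,0,-0.02,0.02,0.5,0.5,-0.5]
    - [1,0.001,-0.045,0.045,0.5,0.5,-0.5]
    - [1,0.001,-0.07,0.07,0.5,0.5,-0.5]
    - [1,0.001,-0.085,0.084,0.5,0.5,-0.5]
    - [1,0.001,-0.092,0.091,0.5,0.5,-0.5]
    - [1,0.001,-0.092,0.091,0.5,0.5,-0.5]
    - [0.3,0.001,-0.092,0.091,0.5,0.5,-0.5]
    - [0.3,0.001,-0.092,0.091,0.5,0.5,-0.5]
    - [0,0.001,-0.092,0.091,0.5,0.5,-0.5]
    - [0,0.001,-0.092,0.091,0.5,0.5,-0.5]
    - [0,0.001,-0.092,0.091,0.5,0.5,-0.5]
    - [0,0.001,-0.092,0.091,0.5,0.5,-0.5]
  grip_force: 40

```text
clock: 7.75
position: [0.5981, 0.1568, 0.0408]
ee_rot: [0.717, 0.582, 0.241, 0.299]
ft_force: [-3.4, -2.1, 6.1]
grip_width: 0.482
```

Run:
```python
from mv import *
state()
im,W,T=cloud('side'); cv2.imwrite('pics/s2.png',cv2.resize(im[70:220,130:330],None,fx=3,fy=3))
```

```text
t 7.75 tcp [0.5981 0.1568 0.0408] z [ 0.693 -0.148 -0.705] x [ 0.206  0.979 -0.002] q [ 0.22  0.48 -0.92  2.19  1.7   0.87 -0.56] F [-3.4 -2.1  6.1] w 0.482
```

View pics/s2.png

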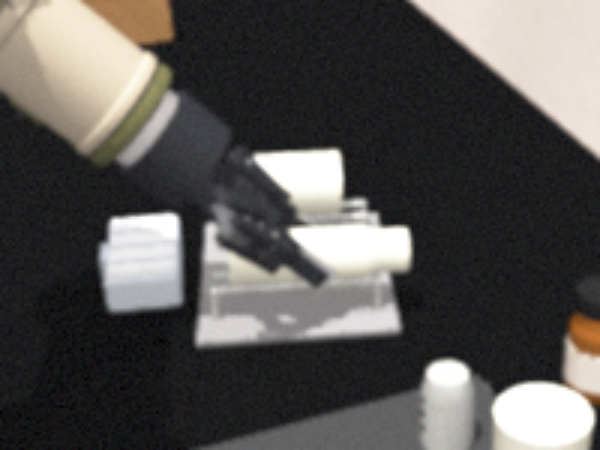

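The side picture shows the fingers closed on the tube body at about (290,255), with the tube still level. Now lift.

Run:
```python
from mv import *
o,M=state(); R0=M; p=o['position']
import json
c=np.array([.524,.1728,.054]); a=np.array([np.cos(-.208),np.sin(-.208),0])
ct=R0.T@(c-p); at=R0.T@a; print('closed in tool',ct,'axis',at, 'angle',np.degrees(np.arccos(at[2])))
ct[0]=0; at[0]=0; at/=np.linalg.norm(at)
json.dump({'c':ct.tolist(),'a':at.tolist()},open('tube.json','w'))
M=ori(-.25,np.pi/4,1)
print('lift'); rel(p+[0,0,.15],R0); rel([.56,-.08,.36],M)
```

```text
t 7.8 tcp [0.598  0.1568 0.0408] z [ 0.693 -0.147 -0.705] x [ 0.206  0.979 -0.002] q [ 0.22  0.48 -0.92  2.19  1.7   0.87 -0.56] F [-2.8 -1.6  7.2] w 0.485
closed in tool [ 0.00041011 -0.04405753 -0.06304009] axis [-5.86056094e-04  7.05281613e-01  7.08927008e-01] angle 44.852319311585966
lift
row [np.float64(-0.0003), np.float64(0.1063), np.float64(-0.1058)] [np.float64(0.0), np.float64(0.0), np.float64(0.0)]
row [np.float64(-0.2402), np.float64(0.2341), np.float64(-0.2166)] [np.float64(0.2), np.float64(-1.6), np.float64(1.8)]
```

Request:
servo_tool:
  motion:
    - [0,0,0.01,-0.01,0,0,0]
    - [0,0,0.035,-0.035,0,0,0]
    - [0,0,0.07,-0.07,0,0,0]
    - [0,0,0.106,-0.106,0,0,0]
    - [0,-0.04,0.14,-0.13,0,0,0]
    - [0,-0.08,0.17,-0.15,0,0,0]
    - [0,-0.12,0.19,-0.17,0,-1,1]
    - [0,-0.16,0.21,-0.19,0,-1,1]
    - [0,-0.2,0.23,-0.21,0,-1,2]
    - [0,-0.24,0.234,-0.217,0,-1,2]
    - [0,-0.24,0.234,-0.217,0,-1,2]
    - [0,-0.24,0.234,-0.217,0,-1,2]

```text
clock: 9.3
position: [0.5599, -0.0787, 0.3588]
ee_rot: [0.729, 0.568, 0.24, 0.298]
ft_force: [-1.0, 0.9, -1.2]
grip_width: 0.489
```

Run:
```python
from mv import *
state()
```

```text
t 9.3 tcp [ 0.5599 -0.0787  0.3588] z [ 0.688 -0.163 -0.707] x [0.24  0.971 0.01 ] q [ 0.41 -0.37 -0.36  2.08  0.04  0.64  1.32] F [-1.   0.9 -1.2] w 0.489
```

Request:
servo_tool:
  motion:
    - [0,0,0,0,0,0,5]
    - [0,0,0,0,0,0,14]
    - [0,0,0,0,0,0,24]
    - [0,0,0,0,0,0,34]
    - [0,0,0,0,0,0,44]
    - [0,0,0,0,0,0,54]
    - [0,0,0,0,0,0,64]
    - [0,0,0,0,0,0,74]
    - [0,0,0,0,0,0,84]
    - [0,0,0,0,0,0,94]
    - [0,0,0,0,0,0,104]
    - [0,0,0,0,0,0,114]
    - [0,0,0,0,0,0,124]
    - [0,0,0,0,0,0,134]
    - [0,0,0,0,0,0,144]
    - [0,0,0,0,0,0,154]
    - [0,0,0,0,0,0,164]
    - [0,0,0,0,0,0,174]
    - [0,0,0,0,0,0,179]
    - [0,0,0,0,0,0,179]

```text
clock: 11.8
position: [0.5602, -0.0784, 0.3582]
ee_rot: [-0.575, 0.723, -0.3, 0.237]
ft_force: [1.4, -0.5, -1.2]
grip_width: 0.484
```

```bash
cat >> mv.py <<'E'
import json
def place(name,foot,psi,height):
    """tool pose that puts the vessel mouth straight down, centred `height` above foot, tool heading psi"""
    d=json.load(open(name+'.json')); c=np.array(d['c']); a=np.array(d['a']); L={'tube':.14,'cup':.08}[name]
    pitch=np.pi/2-np.arccos(a[2]); M=ori(psi,pitch,-1)
    if (M@a)[2]>-.99: print('axis?',M@a)
    m=c+L*a; return np.array(foot)+[0,0,height]-M@m, M
E
python3 - <<'E'
from mv import *
o,M=state(); d=json.load(open('tube.json')); print('axis',M@d['a'],'mouth',o['position']+M@(np.array(d['c'])+.14*np.array(d['a'])))
for psi in (-.25,-.4):
    for h in (.13,):
        t,Mm=place('tube',[.6285,-.2957,.05],psi,h); print(t); rel(t,Mm)
E
```

```text
t 11.8 tcp [ 0.5602 -0.0784  0.3582] z [ 0.688 -0.162 -0.708] x [-0.227 -0.974  0.003] q [ 1.06 -0.49 -0.8   2.06 -0.5   0.67 -1.35] F [ 1.4 -0.5 -1.2] w 0.484
axis [ 9.22082708e-04 -3.18166499e-03 -9.99994513e-01] mouth [ 0.54739905 -0.07559423  0.29396042]
[ 0.64131623 -0.29897252  0.2442362 ]
row [np.float64(0.1961), np.float64(-0.0104), np.float64(0.1722)] [np.float64(-0.1), np.float64(0.7), np.float64(1.0)]
[ 0.64068328 -0.30085101  0.2442362 ]
row [np.float64(0.1981), np.float64(-0.0103), np.float64(0.1721)] [np.float64(-0.1), np.float64(6.8), np.float64(7.1)]
```

Request:
servo_tool:
  motion:
    - [0,0.04,-0.002,0.035,0,0,0]
    - [0,0.08,-0.004,0.07,0,0.7,1]
    - [0,0.12,-0.006,0.105,0,0.7,1]
    - [0,0.16,-0.008,0.14,0,0.7,1]
    - [0,0.196,-0.01,0.172,0,0.7,1]
    - [0,0.196,-0.01,0.172,0,0.7,1]
    - [0,0.196,-0.01,0.172,0,0.7,1]
    - [0,0.196,-0.01,0.172,0,0.7,1]

```text
clock: 12.8
position: [0.641, -0.2985, 0.2459]
ee_rot: [-0.567, 0.729, -0.303, 0.235]
ft_force: [0.1, 0.4, -0.6]
grip_width: 0.485
```

```bash
cat > chk.py <<'E'
from mv import *; import fit,sys
def tilt(P,r,c,z0):
    f=lambda p:np.hypot(P[:,0]-p[0]-p[2]*(P[:,2]-z0),P[:,1]-p[1]-p[3]*(P[:,2]-z0))-r
    s=least_squares(f,[*c,0,0],loss='soft_l1',f_scale=.001); return s.x.round(4),np.median(abs(s.fun)).round(4),len(P)
from scipy.optimize import least_squares
def check(name,foot,bottom,tag):
    o,M=state(); d=json.load(open(name+'.json')); a=M@d['a']; c=o['position']+M@np.array(d['c'])
    L,zl,zh,r={'tube':(.14,.045,.100,.021),'cup':(.08,.006,.036,.027)}[name]
    print('tool-based axis',a.round(3),'mouth',(c+L*a).round(4))
    for n in ['scene','side']:
        im,W,T=cloud(n); cv2.imwrite(f'pics/{n}_{tag}.png',im)
        P=fit.sel(W,foot[:2],.05,bottom+zl,bottom+zh); print(n,'at z0=bottom',tilt(P,r,foot[:2],bottom))
        if name=='tube':
            Q=fit.sel(W,foot[:2],.03,bottom+.003,bottom+.024);
            if len(Q)>10: print(' neck',fit.vert(Q,.017,foot[:2]))
        Q=fit.sel(W,foot[:2],.04,bottom-.06,bottom+.2)
        if len(Q): print('  zrange',np.percentile(Q[:,2],[0.5,99.5]).round(4))
E
python3 - <<'E'
from chk import *
check('tube',[.6285,-.2957],.18,'t1')
E
```

```text
t 12.8 tcp [ 0.641  -0.2985  0.2459] z [ 0.686 -0.175 -0.706] x [-0.247 -0.969 -0.   ] q [ 1.23  0.14 -0.84  1.93 -0.1   0.35 -1.3 ] F [ 0.1  0.4 -0.6] w 0.485
tool-based axis [ 0.004 -0.001 -1.   ] mouth [ 0.6284 -0.2953  0.1816]
scene at z0=bottom (array([ 0.6298, -0.3081, -0.0315,  0.2352]), np.float64(0.0032), 455)
 neck (array([ 0.6278, -0.2961]), np.float64(0.001), 102)
  zrange [0.1243 0.3223]
side at z0=bottom (array([ 0.653 , -0.2813, -0.3859, -0.2791]), np.float64(0.0024), 1214)
 neck (array([ 0.6312, -0.2947]), np.float64(0.0003), 425)
  zrange [0.1232 0.3233]
```

Run:
```python
import cv2,numpy as np
a=cv2.imread('pics/scene_t1.png')[90:250,90:290]; b=cv2.imread('pics/side_t1.png')[100:340,180:440]
cv2.imwrite('pics/both_t1.png',np.hstack([cv2.resize(a,(400,320)),cv2.resize(b,(347,320))]))
```

```text
(no output)
```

View pics/both_t1.png

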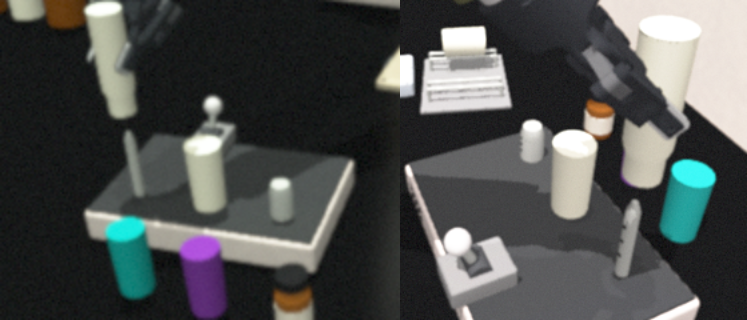

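Left half: the tube hangs mouth down at about (120,105) above the slim peg (133,160). The neck fits in both cameras agree with the peg to about 1 mm. Lowering.

Request:
servo_tool:
  motion:
    - [0,0,0.015,0.015,0,0,0]
    - [0,0,0.03,0.03,0,0,0]
    - [0,0,0.045,0.045,0,0,0]
    - [0,0,0.06,0.06,0,0,0]
    - [0,0,0.072,0.072,0,0,0]
    - [0,0,0.082,0.082,0,0,0]
    - [0,0,0.087,0.087,0,0,0]
    - [0,0,0.09,0.09,0,0,0]
    - [0,0,0.09,0.09,0,0,0]

```text
clock: 14.02
position: [0.6407, -0.2997, 0.1179]
ee_rot: [-0.566, 0.73, -0.302, 0.235]
ft_force: [0.6, 0.1, -1.1]
grip_width: 0.485
```

Run:
```python
from chk import *
check('tube',[.6285,-.2957],.052,'t2')
t,M=place('tube',[.6285,-.2957,.05],-.25,0); rel(t,M)
```

```text
t 14.03 tcp [ 0.6407 -0.2997  0.1179] z [ 0.686 -0.175 -0.707] x [-0.249 -0.968 -0.002] q [ 0.98  0.3  -0.59  2.04  0.14  0.07 -1.48] F [ 0.6  0.1 -1.1] w 0.485
tool-based axis [ 0.004  0.001 -1.   ] mouth [ 0.6282 -0.2963  0.0536]
scene at z0=bottom (array([ 0.6282, -0.308 , -0.0134,  0.2155]), np.float64(0.0031), 360)
 neck (array([ 0.6277, -0.2972]), np.float64(0.0009), 76)
  zrange [0.0469 0.1945]
side at z0=bottom (array([ 0.6791, -0.3173, -0.6955,  0.124 ]), np.float64(0.0021), 543)
 neck (array([ 0.6312, -0.2956]), np.float64(0.0003), 253)
  zrange [0.0488 0.1961]
row [np.float64(-0.001), np.float64(0.0027), np.float64(0.003)] [np.float64(-0.2), np.float64(-0.0), np.float64(-0.1)]
```

Request:
servo_tool:
  motion:
    - [0,0,0.001,0.001,0,0,0]
    - [0,0,0.002,0.002,0,0,0]
    - [0,0,0.003,0.003,0,0,0]
    - [0,0,0.003,0.003,0,0,0]

```text
clock: 14.62
position: [0.6407, -0.2999, 0.1136]
ee_rot: [-0.566, 0.73, -0.302, 0.235]
ft_force: [-0.1, 0.2, 0.1]
grip_width: 0.486
```

Run:
```python
from chk import *
check('tube',[.6285,-.2957],.05,'t3')
```

```text
t 14.62 tcp [ 0.6407 -0.2999  0.1136] z [ 0.686 -0.175 -0.707] x [-0.249 -0.968 -0.002] q [ 1.02  0.32 -0.64  2.04  0.43  0.07 -1.76] F [-0.1  0.2  0.1] w 0.486
tool-based axis [ 0.004  0.001 -1.   ] mouth [ 0.6282 -0.2965  0.0493]
scene at z0=bottom (array([ 0.6303, -0.3057, -0.0485,  0.1797]), np.float64(0.0036), 372)
 neck (array([ 0.6273, -0.2975]), np.float64(0.0007), 78)
  zrange [0.0467 0.1904]
side at z0=bottom (array([ 0.6708, -0.3412, -0.5713,  0.4338]), np.float64(0.0026), 537)
 neck (array([ 0.6311, -0.2957]), np.float64(0.0003), 262)
  zrange [0.0489 0.1915]
```

Request:
servo_tool:
  motion:
    - [0,0,0.0007,0.0007,0,0,0]
    - [0,0,0.0014,0.0014,0,0,0]
    - [0,0,0.0014,0.0014,0,0,0]

```text
clock: 15.1
position: [0.6418, -0.3001, 0.1134]
ee_rot: [-0.566, 0.73, -0.304, 0.236]
ft_force: [-5.2, 1.2, 12.1]
grip_width: 0.479
```

Contact with the deck: 12 N upward. Release and back off along the tool axis.

Request:
servo_tool:
  motion:
    - [0.55,0,0,0,0,0,0]
    - [0.6,0,0,0,0,0,0]
    - [0.8,0,0,0,0,0,0]
    - [1,0,0,0,0,0,0]
    - [1,0,0,0,0,0,0]
    - [1,0,0,-0.01,0,0,0]
    - [1,0,0,-0.04,0,0,0]
    - [1,0,0,-0.09,0,0,0]
    - [1,0,0,-0.14,0,0,0]
    - [1,0,0,-0.14,0,0,0]

```text
clock: 16.35
position: [0.5592, -0.298, 0.1779]
ee_rot: [-0.559, 0.745, -0.295, 0.213]
ft_force: [-0.7, -0.4, 0.0]
grip_width: 1.003
```

Run:
```python
from chk import *
check('tube',[.6285,-.2957],.05,'t4')
im,W,T=cloud('wrist')
M=ori(-.208,np.pi/4,1); G=np.array([.5997,.2743,.061])
rel(np.array([.56,-.08,.33]),ori(-.25,np.pi/4,-1))
a=cv2.imread('pics/scene_t4.png')[90:250,90:290]; b=cv2.imread('pics/side_t4.png')[100:340,180:440]
cv2.imwrite('pics/both_t4.png',np.hstack([cv2.resize(a,(400,320)),cv2.resize(b,(347,320))]))
```

```text
t 16.35 tcp [ 0.5592 -0.298   0.1779] z [ 0.647 -0.202 -0.735] x [-0.285 -0.958  0.012] q [ 1.7   0.12 -1.23  2.12 -0.14  0.25 -1.22] F [-0.7 -0.4  0. ] w 1.003
tool-based axis [-0.04  -0.001 -0.999] mouth [ 0.544  -0.2943  0.1142]
scene at z0=bottom (array([ 0.629 , -0.2973, -0.0063, -0.0041]), np.float64(0.0008), 282)
 neck (array([ 0.6283, -0.2976]), np.float64(0.0008), 81)
  zrange [0.0463 0.19  ]
side at z0=bottom (array([ 0.6317, -0.2958,  0.0023, -0.0013]), np.float64(0.0003), 1053)
 neck (array([ 0.6318, -0.2959]), np.float64(0.0003), 260)
  zrange [0.0486 0.1913]
row [np.float64(-0.2076), np.float64(-0.0598), np.float64(-0.156)] [np.float64(2.3), np.float64(-2.2), np.float64(-1.0)]
```

View pics/both_t4.png

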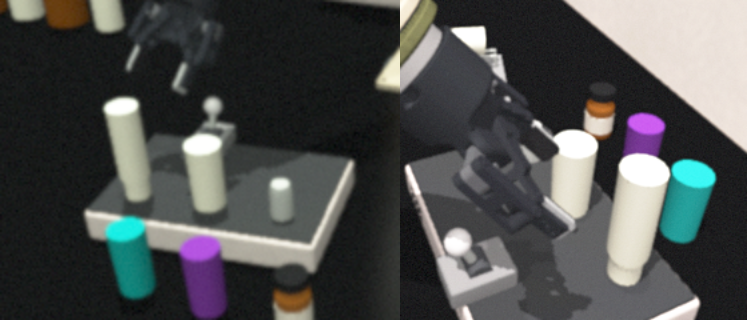

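The tube stands upright over the slim peg (125,150 left; 640,220 right), within 2 mm and tilted under 0.01 rad. The switch is still off and the jar is untouched. Next, the cup: rise, roll back the half turn, approach.

Request:
servo_tool:
  motion:
    - [1,0,-0.03,-0.03,0,0,0]
    - [1,0,-0.06,-0.06,0,0,0]
    - [1,0,-0.09,-0.09,0,0,0]
    - [1,-0.05,-0.09,-0.12,1,-1,0]
    - [1,-0.1,-0.08,-0.14,2,-2,-1]
    - [1,-0.15,-0.07,-0.15,2,-2,-1]
    - [1,-0.208,-0.06,-0.156,2,-2,-1]
    - [1,-0.208,-0.06,-0.156,2,-2,-6]
    - [1,-0.208,-0.06,-0.156,2,-2,-16]
    - [1,-0.208,-0.06,-0.156,2,-2,-26]
    - [1,-0.208,-0.06,-0.156,2,-2,-36]
    - [1,-0.208,-0.06,-0.156,2,-2,-46]

```text
clock: 18.0
position: [0.5604, -0.0795, 0.3295]
ee_rot: [0.808, -0.456, 0.358, -0.101]
ft_force: [-0.1, -0.6, -0.2]
grip_width: 1.0
```

Run:
```python
from mv import *
state()
M=ori(-.208,np.pi/4,1); G=np.array([.5997,.2743,.061])
rel(G+.019*M[:,2]+[0,0,.18],M)
```

```text
t 18.0 tcp [ 0.5604 -0.0795  0.3295] z [ 0.671 -0.164 -0.723] x [ 0.327 -0.809  0.488] q [ 0.93 -0.42 -0.75  2.09 -0.33  0.61 -0.72] F [-0.1 -0.6 -0.2] w 1.0
row [np.float64(-0.3167), np.float64(-0.1829), np.float64(0.0512)] [np.float64(0.9), np.float64(2.2), np.float64(-136.4)]
```

Request:
servo_tool:
  motion:
    - [1,0,0,0,0,0,-10]
    - [1,0,0,0,0,0,-20]
    - [1,0,0,0,0,0,-30]
    - [1,-0.03,-0.018,0.005,0,0,-40]
    - [1,-0.06,-0.036,0.01,0,0,-50]
    - [1,-0.09,-0.054,0.015,0,1,-60]
    - [1,-0.12,-0.072,0.02,0,1,-70]
    - [1,-0.15,-0.09,0.025,0,1,-80]
    - [1,-0.18,-0.108,0.03,0,2,-90]
    - [1,-0.21,-0.126,0.035,1,2,-100]
    - [1,-0.25,-0.145,0.04,1,2,-110]
    - [1,-0.28,-0.16,0.045,1,2,-120]
    - [1,-0.3,-0.17,0.05,1,2,-130]
    - [1,-0.317,-0.183,0.051,1,2,-136]
    - [1,-0.317,-0.183,0.051,1,2,-136]
    - [1,-0.317,-0.183,0.051,1,2,-136]

```text
clock: 20.0
position: [0.6143, 0.2753, 0.2295]
ee_rot: [0.721, 0.578, 0.245, 0.294]
ft_force: [-0.1, 0.1, 0.8]
grip_width: 1.001
```

Run:
```python
from mv import *
import fit
state()
M=ori(-.208,np.pi/4,1); G=np.array([.5997,.2743,.061])
for dz in (.1,.04,0): rel(G+.019*M[:,2]+[0,0,dz],M)
im,W,T=cloud('wrist')
P=fit.sel(W,(.6,.265),.08,.05,.1); P=P[abs(P[:,1]-.268)<.04]
if len(P): print('cup',fit.lying(P,.027,.061,(.6,.265)))
```

```text
t 20.0 tcp [0.6143 0.2753 0.2295] z [ 0.693 -0.14  -0.707] x [0.212 0.977 0.015] q [ 0.3   0.41 -1.28  1.87  1.29  1.13 -0.15] F [-0.1  0.1  0.8] w 1.001
row [np.float64(-0.0052), np.float64(-0.0583), np.float64(0.0575)] [np.float64(-0.0), np.float64(-0.4), np.float64(-0.8)]
row [np.float64(-0.0061), np.float64(-0.1007), np.float64(0.0999)] [np.float64(-0.0), np.float64(-0.4), np.float64(-0.8)]
row [np.float64(-0.0067), np.float64(-0.129), np.float64(0.1282)] [np.float64(-0.0), np.float64(-0.4), np.float64(-0.8)]
cup ('yaw,dz', array([-0.2097, -0.0012]), 'ends', array([0.569 , 0.2801]), array([0.6376, 0.2655]), 'len', np.float64(0.0701), np.float64(0.0003), 5725)
```

Request:
servo_tool:
  motion:
    - [1,-0.003,-0.03,0.03,0,0,-1]
    - [1,-0.006,-0.06,0.06,0,0,-1]
    - [1,-0.007,-0.085,0.085,0,0,-1]
    - [1,-0.007,-0.1,0.1,0,0,-1]
    - [1,-0.007,-0.115,0.114,0,0,-1]
    - [1,-0.007,-0.125,0.124,0,0,-1]
    - [1,-0.007,-0.129,0.128,0,0,-1]
    - [1,-0.007,-0.129,0.128,0,0,-1]
    - [0.6,-0.007,-0.129,0.128,0,0,-1]
    - [0,-0.007,-0.129,0.128,0,0,-1]
    - [0,-0.007,-0.129,0.128,0,0,-1]
    - [0,-0.007,-0.129,0.128,0,0,-1]
    - [0,-0.007,-0.129,0.128,0,0,-1]
  grip_force: 40

```text
clock: 21.68
position: [0.6123, 0.2712, 0.0505]
ee_rot: [0.716, 0.584, 0.243, 0.295]
ft_force: [-1.1, 5.8, 3.6]
grip_width: 0.628
```

Run:
```python
from mv import *
o,M=state(); p=o['position']
c=np.array([.5625,.2821,.061]); a=np.array([np.cos(-.208),np.sin(-.208),0])
ct=M.T@(c-p); at=M.T@a; print('closed in tool',ct,'axis',at)
ct[0]=0; at[0]=0; at/=np.linalg.norm(at)
json.dump({'c':ct.tolist(),'a':at.tolist()},open('cup.json','w'))
rel(p+[0,0,.15],M); rel([.56,-.08,.36],ori(-.25,np.pi/4,1))
```

```text
t 21.68 tcp [0.6123 0.2712 0.0505] z [ 0.694 -0.139 -0.707] x [0.199 0.98  0.003] q [ 0.08  0.68 -1.03  2.    1.66  1.11 -0.5 ] F [-1.1  5.8  3.6] w 0.628
closed in tool [ 0.00077349 -0.028549   -0.04346416] axis [-0.00783285  0.70698544  0.70718472]
row [np.float64(0.0004), np.float64(0.1061), np.float64(-0.106)] [np.float64(0.0), np.float64(0.0), np.float64(0.0)]
row [np.float64(-0.3537), np.float64(0.2328), np.float64(-0.2064)] [np.float64(0.0), np.float64(-2.1), np.float64(1.9)]
```

Request:
servo_tool:
  motion:
    - [0,0,0.01,-0.01,0,0,0]
    - [0,0,0.035,-0.035,0,0,0]
    - [0,0,0.07,-0.07,0,0,0]
    - [0,0,0.106,-0.106,0,0,0]
    - [0,-0.04,0.13,-0.125,0,0,0]
    - [0,-0.08,0.15,-0.14,0,0,0]
    - [0,-0.12,0.17,-0.155,0,-1,1]
    - [0,-0.16,0.19,-0.17,0,-1,1]
    - [0,-0.2,0.2,-0.18,0,-1,2]
    - [0,-0.24,0.21,-0.19,0,-2,2]
    - [0,-0.28,0.22,-0.2,0,-2,2]
    - [0,-0.32,0.23,-0.206,0,-2,2]
    - [0,-0.354,0.233,-0.206,0,-2,2]
    - [0,-0.354,0.233,-0.206,0,-2,2]

```text
clock: 23.42
position: [0.5585, -0.0842, 0.3596]
ee_rot: [0.732, 0.565, 0.233, 0.303]
ft_force: [-0.2, 0.8, -1.2]
grip_width: 0.631
```

Request:
servo_tool:
  motion:
    - [0,0,0,0,0,0,5]
    - [0,0,0,0,0,0,14]
    - [0,0,0,0,0,0,24]
    - [0,0,0,0,0,0,34]
    - [0,0,0,0,0,0,44]
    - [0,0,0,0,0,0,54]
    - [0,0,0,0,0,0,64]
    - [0,0,0,0,0,0,74]
    - [0,0,0,0,0,0,84]
    - [0,0,0,0,0,0,94]
    - [0,0,0,0,0,0,104]
    - [0,0,0,0,0,0,114]
    - [0,0,0,0,0,0,124]
    - [0,0,0,0,0,0,134]
    - [0,0,0,0,0,0,144]
    - [0,0,0,0,0,0,154]
    - [0,0,0,0,0,0,164]
    - [0,0,0,0,0,0,174]
    - [0,0,0,0,0,0,179]
    - [0,0,0,0,0,0,179]

```text
clock: 25.92
position: [0.5595, -0.0809, 0.359]
ee_rot: [-0.573, 0.725, -0.304, 0.23]
ft_force: [0.1, 0.8, -1.3]
grip_width: 0.628
```

Run:
```python
from mv import *
o,M=state()
for psi in (-.2,-.1,0):
    t,Mm=place('cup',[.6076,-.0866,.05],psi,.09); print(t); rel(t,Mm)
```

```text
t 25.93 tcp [ 0.5595 -0.0809  0.359 ] z [ 0.683 -0.177 -0.709] x [-0.237 -0.971  0.015] q [ 1.07 -0.49 -0.81  2.06 -0.48  0.67 -1.37] F [ 0.1  0.8 -1.3] w 0.628
[ 0.61792935 -0.08869386  0.16907752]
row [np.float64(-0.0091), np.float64(0.0924), np.float64(0.1758)] [np.float64(0.1), np.float64(-2.2), np.float64(-1.0)]
[ 0.61808678 -0.08765219  0.16907752]
row [np.float64(-0.0102), np.float64(0.0924), np.float64(0.1757)] [np.float64(0.2), np.float64(-6.2), np.float64(-5.0)]
[ 0.61813944 -0.0866      0.16907752]
row [np.float64(-0.0112), np.float64(0.0925), np.float64(0.1756)] [np.float64(0.2), np.float64(-10.3), np.float64(-9.1)]
```

Request:
servo_tool:
  motion:
    - [0,-0.002,0.02,0.035,0,0,0]
    - [0,-0.004,0.04,0.075,0,-1,-0.5]
    - [0,-0.006,0.06,0.115,0,-2,-1]
    - [0,-0.008,0.08,0.15,0,-2,-1]
    - [0,-0.009,0.0924,0.176,0,-2.2,-1]
    - [0,-0.009,0.0924,0.176,0,-2.2,-1]
    - [0,-0.009,0.0924,0.176,0,-2.2,-1]
    - [0,-0.009,0.0924,0.176,0,-2.2,-1]

```text
clock: 26.92
position: [0.6158, -0.0913, 0.1703]
ee_rot: [-0.585, 0.717, -0.295, 0.238]
ft_force: [-0.5, -0.7, -1.5]
grip_width: 0.628
```

Run:
```python
from chk import *
check('cup',[.6076,-.0866],.14,'c1')
t,Mm=place('cup',[.6076,-.0866,.05],-.2,.0); rel(t,Mm)
a=cv2.imread('pics/scene_c1.png')[90:250,120:320]; b=cv2.imread('pics/side_c1.png')[100:340,180:440]
cv2.imwrite('pics/both_c1.png',np.hstack([cv2.resize(a,(400,320)),cv2.resize(b,(347,320))]))
```

```text
t 26.93 tcp [ 0.6158 -0.0913  0.1703] z [ 0.687 -0.144 -0.712] x [-0.202 -0.979  0.004] q [ 1.31  0.06 -1.3   2.19  0.84  0.24 -2.5 ] F [-0.5 -0.7 -1.5] w 0.628
tool-based axis [-0.008 -0.002 -1.   ] mouth [ 0.6052 -0.0893  0.1414]
scene at z0=bottom (array([ 0.6043, -0.0904,  0.0177,  0.0563]), np.float64(0.001), 214)
  zrange [0.0814 0.2363]
side at z0=bottom (array([ 0.6089, -0.0874, -0.004 , -0.0418]), np.float64(0.0005), 441)
  zrange [0.081  0.2401]
row [np.float64(-0.0027), np.float64(0.0623), np.float64(0.066)] [np.float64(0.5), np.float64(-0.2), np.float64(0.1)]
```

View pics/both_c1.png

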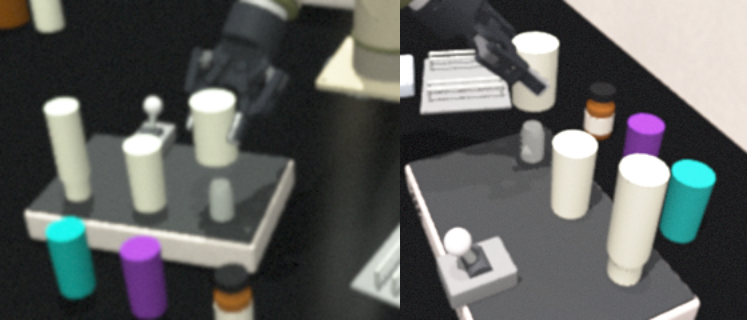

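Left half: the cup is mouth down above the stout peg (220,200), about 3 mm off and well within the fit. Joint 7 is near its limit, so I'll turn the heading a little before lowering.

Run:
```python
from chk import *
t,Mm=place('cup',[.6082,-.0861,.05],.15,.085); rel(t,Mm)
```

```text
row [np.float64(-0.0067), np.float64(0.0028), np.float64(0.0053)] [np.float64(0.5), np.float64(-14.3), np.float64(-14.2)]
```

Request:
servo_tool:
  motion:
    - [0,-0.003,0.001,0.002,0,-5,-5]
    - [0,-0.005,0.002,0.004,0.5,-10,-10]
    - [0,-0.0067,0.0028,0.0053,0.5,-14.3,-14.2]
    - [0,-0.0067,0.0028,0.0053,0.5,-14.3,-14.2]
    - [0,-0.0067,0.0028,0.0053,0.5,-14.3,-14.2]
    - [0,-0.0067,0.0028,0.0053,0.5,-14.3,-14.2]

```text
clock: 27.78
position: [0.6186, -0.0857, 0.1651]
ee_rot: [0.699, -0.604, 0.25, -0.29]
ft_force: [0.8, 0.5, -1.8]
grip_width: 0.63
```

Run:
```python
from chk import *
check('cup',[.6076,-.0866],.135,'c2')
for h in (.03,.002):
    t,Mm=place('cup',[.6082,-.0861,.05],.15,h); rel(t,Mm)
```

```text
t 27.77 tcp [ 0.6186 -0.0857  0.1651] z [ 0.7    0.103 -0.707] x [ 0.145 -0.989 -0.001] q [ 1.59  0.29 -1.46  2.16  0.09  0.2  -1.26] F [ 0.8  0.5 -1.8] w 0.63
tool-based axis [ 0.001  0.001 -1.   ] mouth [ 0.6082 -0.0872  0.136 ]
scene at z0=bottom (array([ 0.6073, -0.0878,  0.0171,  0.0129]), np.float64(0.0007), 219)
  zrange [0.0767 0.2322]
side at z0=bottom (array([ 0.6105, -0.0845,  0.0296, -0.0645]), np.float64(0.0005), 434)
  zrange [0.0759 0.2181]
row [np.float64(-0.0006), np.float64(0.0393), np.float64(0.0395)] [np.float64(-0.0), np.float64(-0.2), np.float64(-0.1)]
row [np.float64(-0.0006), np.float64(0.0591), np.float64(0.0593)] [np.float64(-0.0), np.float64(-0.2), np.float64(-0.1)]
```

Request:
servo_tool:
  motion:
    - [0,0,0.01,0.01,0,0,0]
    - [0,0,0.02,0.02,0,0,0]
    - [0,0,0.03,0.03,0,0,0]
    - [0,0,0.039,0.0395,0,0,0]
    - [0,0,0.039,0.0395,0,0,0]

```text
clock: 28.5
position: [0.6184, -0.0842, 0.1086]
ee_rot: [0.7, -0.603, 0.249, -0.29]
ft_force: [-0.6, 0.4, -1.1]
grip_width: 0.624
```

Run:
```python
from chk import *
check('cup',[.6076,-.0866],.08,'c3')
for h in (.002,):
    t,Mm=place('cup',[.6082,-.0861,.05],.15,h); rel(t,Mm)
```

```text
t 28.5 tcp [ 0.6184 -0.0842  0.1086] z [ 0.699  0.104 -0.708] x [ 0.148 -0.989 -0.   ] q [ 1.3   0.33 -1.17  2.2   0.23  0.07 -1.38] F [-0.6  0.4 -1.1] w 0.624
tool-based axis [-0.001 -0.    -1.   ] mouth [ 0.608  -0.0858  0.0795]
scene at z0=bottom (array([ 0.6074, -0.0868,  0.0019,  0.0371]), np.float64(0.0009), 204)
  zrange [0.0468 0.1769]
side at z0=bottom (array([ 0.6109, -0.0838,  0.0371, -0.0634]), np.float64(0.0005), 330)
  zrange [0.0487 0.1736]
row [np.float64(-0.0003), np.float64(0.021), np.float64(0.0199)] [np.float64(-0.1), np.float64(-0.1), np.float64(-0.1)]
```

Request:
servo_tool:
  motion:
    - [0,0,0.005,0.005,0,0,0]
    - [0,0,0.01,0.01,0,0,0]
    - [0,0,0.015,0.0145,0,0,0]
    - [0,0,0.0185,0.018,0,0,0]
    - [0,0,0.02,0.0195,0,0,0]
    - [0,0,0.02,0.0195,0,0,0]

```text
clock: 29.35
position: [0.619, -0.0855, 0.0822]
ee_rot: [0.7, -0.602, 0.252, -0.289]
ft_force: [-1.6, 0.8, -3.0]
grip_width: 0.628
```

Run:
```python
from chk import *
check('cup',[.6076,-.0866],.052,'c4')
t,Mm=place('cup',[.6082,-.0861,.05],.15,0); rel(t,Mm)
```

```text
t 29.35 tcp [ 0.619  -0.0855  0.0822] z [ 0.701  0.103 -0.706] x [ 0.149 -0.989  0.004] q [ 1.38  0.55 -1.3   2.22  1.58  0.19 -2.59] F [-1.6  0.8 -3. ] w 0.628
tool-based axis [ 0.002 -0.004 -1.   ] mouth [ 0.6087 -0.0872  0.0531]
scene at z0=bottom (array([ 0.6078, -0.0875,  0.004 ,  0.0036]), np.float64(0.0009), 188)
  zrange [0.0469 0.1514]
side at z0=bottom (array([ 0.611 , -0.0851,  0.0192, -0.0698]), np.float64(0.0005), 269)
  zrange [0.0491 0.1498]
row [np.float64(-0.0011), np.float64(0.0022), np.float64(0.0019)] [np.float64(-0.1), np.float64(-0.1), np.float64(-0.3)]
```

Request:
servo_tool:
  motion:
    - [0,0,0.001,0.001,0,0,0]
    - [0,0,0.0017,0.0017,0,0,0]
    - [0,0,0.0017,0.0017,0,0,0]

```text
clock: 29.82
position: [0.6186, -0.0852, 0.0787]
ee_rot: [0.699, -0.604, 0.25, -0.29]
ft_force: [0.3, -0.8, -1.2]
grip_width: 0.626
```

Run:
```python
from chk import *
check('cup',[.6076,-.0866],.05,'c5')
z=np.load('scene0.npz')
for n in ['scene','side']:
    im,W,T=cloud(n); P=fit.sel(W,[.6076,-.0866],.022,.11,.145)[:,2]; hh=np.histogram(P,np.arange(.11,.145,.0015)); print(n,[(round(b,4),int(k)) for b,k in zip(hh[1],hh[0]) if k])
```

```text
t 29.82 tcp [ 0.6186 -0.0852  0.0787] z [ 0.7    0.104 -0.707] x [ 0.146 -0.989 -0.001] q [ 1.41  0.6  -1.34  2.22  1.61  0.24 -2.59] F [ 0.3 -0.8 -1.2] w 0.626
tool-based axis [ 0.     0.001 -1.   ] mouth [ 0.6081 -0.0867  0.0496]
scene at z0=bottom (array([ 0.6073, -0.0872,  0.0097,  0.0079]), np.float64(0.0008), 190)
  zrange [0.0468 0.1469]
side at z0=bottom (array([ 0.6103, -0.0838,  0.0523, -0.1031]), np.float64(0.0005), 256)
  zrange [0.0488 0.1452]
scene [(np.float64(0.1265), 7), (np.float64(0.128), 45), (np.float64(0.1295), 60), (np.float64(0.131), 8)]
side [(np.float64(0.1295), 107), (np.float64(0.131), 164), (np.float64(0.1325), 2)]
```

Request:
servo_tool:
  motion:
    - [0,0,0.0007,0.0007,0,0,0]
    - [0,0,0.0012,0.0012,0,0,0]
    - [0,0,0.0012,0.0012,0,0,0]

```text
clock: 30.4
position: [0.6194, -0.085, 0.0782]
ee_rot: [0.699, -0.603, 0.251, -0.291]
ft_force: [-5.7, -0.4, 10.9]
grip_width: 0.631
```

Request:
servo_tool:
  motion:
    - [0.7,0,0,0,0,0,0]
    - [0.8,0,0,0,0,0,0]
    - [1,0,0,0,0,0,0]
    - [1,0,0,0,0,0,0]
    - [1,0,0,0,0,0,0]
    - [1,0,-0.01,-0.015,0,0,0]
    - [1,0,-0.02,-0.03,0,0,0]
    - [1,0,-0.04,-0.055,0,0,0]
    - [1,0,-0.06,-0.085,0,0,0]
    - [1,0,-0.08,-0.115,0,0,0]
    - [1,0,-0.08,-0.115,0,0,0]

```text
clock: 31.78
position: [0.5689, -0.1062, 0.1212]
ee_rot: [0.711, -0.625, 0.216, -0.237]
ft_force: [0.5, -0.3, 0.2]
grip_width: 0.995
```

Run:
```python
from chk import *
check('cup',[.6076,-.0866],.05,'c6'); 
for n in ['scene','side']:
    im,W,T=cloud(n)
    print(n,'tube',tilt(fit.sel(W,(.6285,-.2957),.035,.1,.15),.021,(.6285,-.2957),.05),'jar',fit.vert(fit.sel(W,(.6167,-.1914),.04,.06,.135),.023,[.617,-.191]))
    print('tip',fit.sel(W,(.47,-.258),.02,.1,.125).mean(0))
    P=fit.sel(W,[.6076,-.0866],.022,.11,.145)[:,2]; print('cup top',np.median(P))
```

```text
t 31.77 tcp [ 0.5689 -0.1062  0.1212] z [ 0.603  0.066 -0.795] x [ 0.124 -0.992  0.012] q [ 1.62  0.26 -1.45  2.2   0.14  0.29 -1.31] F [ 0.5 -0.3  0.2] w 0.995
tool-based axis [-0.13  -0.028 -0.991] mouth [ 0.5547 -0.1083  0.0938]
scene at z0=bottom (array([ 0.6083, -0.0866, -0.0162, -0.0145]), np.float64(0.0007), 180)
  zrange [0.0462 0.1305]
side at z0=bottom (array([ 0.6115, -0.0851, -0.0066,  0.0022]), np.float64(0.0004), 376)
  zrange [0.0492 0.1314]
scene tube (array([ 0.6272, -0.2982,  0.0158,  0.006 ]), np.float64(0.0009), 255) jar (array([ 0.615 , -0.1922]), np.float64(0.001), 400)
tip [ 0.47242433 -0.25552512  0.11585428]
cup top 0.1290380557581447
side tube (array([ 6.321e-01, -2.958e-01, -1.800e-03, -4.000e-04]), np.float64(0.0003), 962) jar (array([ 0.6184, -0.1906]), np.float64(0.0005), 1084)
tip [ 0.46780404 -0.26512402  0.11875382]
cup top 0.13027514929162745
```

The cup is standing too, about 2 mm off and upright. The jar hasn't moved and the switch is still off. Now rise and go to the front of the switch with shut fingers pointing down.

Run:
```python
from mv import *
o,M=state(); p=o['position']
rel(p+[-.03,0,.15],M)
rel([.42,-.2,.27],ori(-.2,np.pi/2,-1))
```

```text
t 31.98 tcp [ 0.5693 -0.1069  0.1211] z [ 0.604  0.064 -0.794] x [ 0.124 -0.992  0.014] q [ 1.62  0.27 -1.45  2.2   0.16  0.29 -1.32] F [ 0.3 -0.1  0.1] w 0.998
row [np.float64(-0.0016), np.float64(-0.0675), np.float64(-0.1372)] [np.float64(0.0), np.float64(0.0), np.float64(0.0)]
row [np.float64(0.076), np.float64(0.037), np.float64(-0.2145)] [np.float64(-37.2), np.float64(5.3), np.float64(18.2)]
```

Request:
servo_tool:
  motion:
    - [1,0,-0.02,-0.035,0,0,0]
    - [1,0,-0.035,-0.07,0,0,0]
    - [1,0,-0.055,-0.11,0,0,0]
    - [1,0,-0.0675,-0.137,0,0,0]
    - [0,0.03,-0.04,-0.16,-10,1,5]
    - [0,0.05,-0.01,-0.18,-20,3,10]
    - [0,0.065,0.02,-0.2,-30,4,15]
    - [0,0.076,0.037,-0.2145,-37,5,18]
    - [0,0.076,0.037,-0.2145,-37,5,18]
    - [0,0.076,0.037,-0.2145,-37,5,18]
  grip_force: 20

```text
clock: 33.22
position: [0.4177, -0.2033, 0.2701]
ee_rot: [-0.632, 0.775, 0.0, 0.0]
ft_force: [0.3, -0.3, -0.4]
grip_width: 0.001
```

Run:
```python
from mv import *
o,M=state()
Mt=ori(-.2,np.pi/2,-1)
rel([.41,-.265,.2],Mt); rel([.41,-.265,.098],Mt); rel([.49,-.257,.098],Mt)
```

```text
t 33.23 tcp [ 0.4177 -0.2033  0.2701] z [-0.  0. -1.] x [-0.202 -0.979 -0.   ] q [ 2.23 -0.46 -1.47  1.75 -0.46  1.45 -0.94] F [ 0.3 -0.3 -0.4] w 0.001
row [np.float64(0.062), np.float64(-0.0049), np.float64(0.0701)] [np.float64(0.0), np.float64(0.0), np.float64(-0.2)]
row [np.float64(0.062), np.float64(-0.0049), np.float64(0.1721)] [np.float64(0.0), np.float64(0.0), np.float64(-0.2)]
row [np.float64(0.038), np.float64(-0.0817), np.float64(0.1721)] [np.float64(0.0), np.float64(0.0), np.float64(-0.2)]
```

Request:
servo_tool:
  motion:
    - [0,0.03,-0.0025,0.02,0,0,0]
    - [0,0.062,-0.005,0.05,0,0,0]
    - [0,0.062,-0.005,0.09,0,0,0]
    - [0,0.062,-0.005,0.13,0,0,0]
    - [0,0.062,-0.005,0.172,0,0,0]
    - [0,0.062,-0.005,0.172,0,0,0]

```text
clock: 33.98
position: [0.3587, -0.2246, 0.1394]
ee_rot: [-0.635, 0.772, -0.02, 0.01]
ft_force: [0.8, 0.1, 0.8]
grip_width: -0.002
```

Run:
```python
from mv import *
o,M=state()
Mt=ori(-.2,np.pi/2,-1)
rel([.44,-.262,.098],Mt); rel([.495,-.257,.098],Mt)
im,_=eyes.camera('side'); cv2.imwrite('pics/sw1.png',cv2.resize(im[180:384,130:400],None,fx=2.5,fy=2.5))
```

```text
t 33.98 tcp [ 0.3587 -0.2246  0.1394] z [ 0.04  -0.018 -0.999] x [-0.192 -0.981  0.01 ] q [ 2.24 -0.5  -1.47  2.06 -0.56  1.15 -0.75] F [0.8 0.1 0.8] w -0.002
row [np.float64(0.0207), np.float64(-0.0851), np.float64(0.0453)] [np.float64(-2.4), np.float64(-0.6), np.float64(0.4)]
row [np.float64(0.0052), np.float64(-0.1381), np.float64(0.0474)] [np.float64(-2.4), np.float64(-0.6), np.float64(0.4)]
```

View pics/sw1.png

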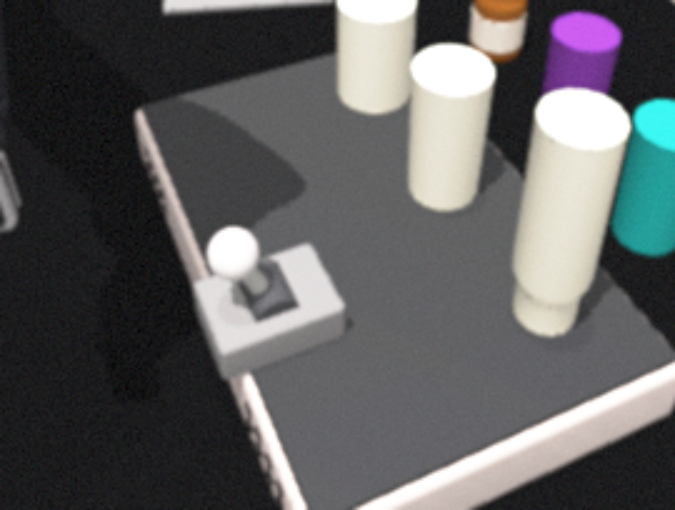

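The side picture shows all three vessels standing properly, with the switch ball at (232,252), off. The arm stalled at its elbow limits, short of the switch. I'll go up and out and take a radial jaw heading, as at the start, to recover.

Run:
```python
from mv import *
o,M=state()
az=-.52; Mt=ori(az+np.pi/2,np.pi/2,-1); print(Mt[:,0])
rel([.54,-.30,.36],Mt)
rel([.40,-.22,.30],M)
```

```text
t 34.02 tcp [ 0.359  -0.2247  0.1395] z [ 0.041 -0.018 -0.999] x [-0.192 -0.981  0.01 ] q [ 2.24 -0.5  -1.47  2.06 -0.56  1.15 -0.75] F [-0.8  0.7 -0.5] w 0.003
[ 0.86781918 -0.49688014 -0.        ]
row [np.float64(0.0412), np.float64(-0.2014), np.float64(-0.2116)] [np.float64(-1.8), np.float64(-2.0), np.float64(-71.3)]
row [np.float64(-0.0109), np.float64(-0.0462), np.float64(-0.1587)] [np.float64(0.0), np.float64(-0.0), np.float64(0.0)]
```

Request:
servo_tool:
  motion:
    - [0,0,-0.01,-0.05,0,0,0]
    - [0,-0.005,-0.025,-0.1,0,0,0]
    - [0,-0.01,-0.045,-0.16,0,0,-5]
    - [0,0,-0.08,-0.18,-1,-1,-15]
    - [0,0.02,-0.12,-0.2,-2,-2,-25]
    - [0,0.03,-0.16,-0.21,-2,-2,-35]
    - [0,0.041,-0.201,-0.212,-2,-2,-45]
    - [0,0.041,-0.201,-0.212,-2,-2,-55]
    - [0,0.041,-0.201,-0.212,-2,-2,-65]
    - [0,0.041,-0.201,-0.212,-2,-2,-71]
    - [0,0.041,-0.201,-0.212,-2,-2,-71]

```text
clock: 35.4
position: [0.4135, -0.2972, 0.411]
ee_rot: [0.965, -0.261, 0.026, -0.004]
ft_force: [0.3, 0.3, -0.3]
grip_width: -0.005
```

Run:
```python
from mv import *
o,M=state()
Mt=ori(-.52+np.pi/2,np.pi/2,-1)
rel([.43,-.264,.25],Mt);rel([.43,-.264,.098],Mt)
```

```text
t 35.4 tcp [ 0.4135 -0.2972  0.411 ] z [ 0.052 -0.006 -0.999] x [ 0.863 -0.503  0.047] q [ 2.6  -0.5  -1.47  1.42 -0.55  1.72  0.51] F [ 0.3  0.3 -0.3] w -0.005
row [np.float64(-0.0101), np.float64(-0.0336), np.float64(0.1614)] [np.float64(-1.2), np.float64(-2.7), np.float64(-0.4)]
row [np.float64(-0.0173), np.float64(-0.0304), np.float64(0.3132)] [np.float64(-1.2), np.float64(-2.7), np.float64(-0.4)]
```

Run:
```python
from mv import *
o,M=state()
rel([.60,0,.36],M); rel([.65,.1,.33],ori(.1+np.pi/2,np.pi/2,-1))
```

```text
t 35.4 tcp [ 0.4135 -0.2972  0.411 ] z [ 0.052 -0.006 -0.999] x [ 0.863 -0.503  0.047] q [ 2.6  -0.5  -1.47  1.42 -0.55  1.72  0.51] F [ 0.3  0.3 -0.3] w -0.005
row [np.float64(0.009), np.float64(-0.3495), np.float64(0.0589)] [np.float64(-0.0), np.float64(0.0), np.float64(0.0)]
row [np.float64(0.0004), np.float64(-0.4604), np.float64(0.0908)] [np.float64(-0.3), np.float64(-3.0), np.float64(-35.9)]
```

Request:
servo_tool:
  motion:
    - [0,0,-0.05,0.01,0,0,0]
    - [0,0,-0.1,0.02,0,0,0]
    - [0,0,-0.15,0.03,0,0,0]
    - [0,0,-0.2,0.04,0,-1,-5]
    - [0,0,-0.25,0.05,0,-2,-10]
    - [0,0,-0.3,0.06,0,-3,-15]
    - [0,0,-0.35,0.07,0,-3,-20]
    - [0,0,-0.4,0.08,0,-3,-28]
    - [0,0,-0.46,0.09,0,-3,-36]
    - [0,0,-0.46,0.09,0,-3,-36]

```text
clock: 36.65
position: [0.504, 0.0607, 0.3553]
ee_rot: [0.998, 0.05, 0.028, -0.005]
ft_force: [-0.5, -0.1, -0.5]
grip_width: -0.002
```

Run:
```python
from mv import *
o,M=state()
Mt=ori(-.52+np.pi/2,np.pi/2,-1)
rel([.46,-.264,.25],Mt)
```

```text
t 36.65 tcp [0.504  0.0607 0.3553] z [ 0.055  0.012 -0.998] x [0.994 0.099 0.056] q [ 1.78 -0.5  -1.47  1.55 -0.52  1.59  0.38] F [-0.5 -0.1 -0.5] w -0.002
row [np.float64(-0.0816), np.float64(0.3194), np.float64(0.0988)] [np.float64(-1.4), np.float64(-3.0), np.float64(35.5)]
```

The elbow is stuck in a corner of its range. I'll fit the arm's kinematics from the logged poses, so I can plan a way out rather than grope.

```bash
cat > kin.py <<'E'
from mv import *
from scipy.optimize import least_squares
S=[([.2817,-.5575,.2305],[0,0,-1],[.451,-.893,0],[1.08,.333,-.065,1.461,.022,1.35,-.088]),
([.4682,-.0342,.2325],[.647,-.172,-.743],[-.24,-.971,.016],[-.16,-.5,-.1,2.41,.51,.63,-2.39]),
([.5568,.0968,.2036],[.696,-.156,-.7],[-.205,-.979,.014],[.88,-.32,-1.26,2.23,.45,.4,-2.6]),
([.5967,.1565,.1687],[.696,-.156,-.701],[.219,.976,0],[.39,.17,-1.07,2.13,1.24,.76,-.16]),
([.5599,-.0787,.3588],[.688,-.163,-.707],[.24,.971,.01],[.41,-.37,-.36,2.08,.04,.64,1.32]),
([.5602,-.0784,.3582],[.688,-.162,-.708],[-.227,-.974,.003],[1.06,-.49,-.8,2.06,-.5,.67,-1.35]),
([.6407,-.2997,.1179],[.686,-.175,-.707],[-.249,-.968,-.002],[.98,.3,-.59,2.04,.14,.07,-1.48]),
([.6143,.2753,.2295],[.693,-.14,-.707],[.212,.977,.015],[.3,.41,-1.28,1.87,1.29,1.13,-.15]),
([.6186,-.0852,.0787],[.7,.104,-.707],[.146,-.989,-.001],[1.41,.6,-1.34,2.22,1.61,.24,-2.59]),
([.4177,-.2033,.2701],[0,0,-1],[-.202,-.979,0],[2.23,-.46,-1.47,1.75,-.46,1.45,-.94]),
([.4135,-.2972,.411],[.052,-.006,-.999],[.863,-.503,.047],[2.6,-.5,-1.47,1.42,-.55,1.72,.51]),
([.504,.0607,.3553],[.055,.012,-.998],[.994,.099,.056],[1.78,-.5,-1.47,1.55,-.52,1.59,.38])]
LO=np.array([-2.6,-.5,-1.47,.16,-1.27,.06,-2.6]); HI=np.array([2.6,2.12,1.34,2.42,4.41,2.06,2.6])
def fk(q,p):
    # p: z_shoulder, upper, fore, wrist-tool, offsets at elbow/forearm/wrist, tool yaw, shoulder x
    ez=lambda t:R.from_euler('z',-t); ey=lambda t:R.from_euler('y',t)
    T=ez(q[0]); x=T.apply([p[8],0,p[0]])
    T=T*ey(q[1]); T=T*ez(q[2]); x=x+T.apply([p[4],0,p[1]])
    T=T*ey(q[3]); x=x+T.apply([p[5],0,p[2]]); T=T*ez(q[4]); T=T*ey(q[5]); x=x+T.apply([p[6],0,p[3]]); T=T*ez(q[6])*R.from_euler('z',p[7])
    return x,T
def res(p):
    r=[]
    for t,z,X,q in S:
        x,T=fk(q,p); M=T.as_matrix(); r+=[x-t,.2*(M[:,2]-z),.2*(M[:,0]-X)]
    return np.concatenate(r)
if __name__=='__main__':
    best=min((least_squares(res,[.35,.4,.4,.3,0,0,0,y,0]) for y in (0,1.57,3.14,-1.57)),key=lambda s:s.cost)
    print(best.x.round(4),best.cost,abs(best.fun).max().round(4)); np.save('kin.npy',best.x)
E
python3 kin.py
```

```text
[ 0.2726  0.4545  0.4968  0.3415 -0.0138  0.0143  0.0176  3.1426  0.0241] 0.0037460748696023843 0.0378
```

```bash
cat > sim.py <<'E'
from kin import *
p=np.load('kin.npy')
r=res(p).reshape(-1,3,3); print('pos err',np.linalg.norm(r[:,0],axis=1).round(3),'rot',(np.linalg.norm(r[:,1:],axis=(1,2))/.2).round(3))
def jac(q):
    x0,T0=fk(q,p); J=np.zeros((6,7))
    for i in range(7):
        d=np.array(q,float); d[i]+=1e-5; x,T=fk(d,p); J[:3,i]=(x-x0)/1e-5; J[3:,i]=(T*T0.inv()).as_rotvec()/1e-5
    return J,x0,T0
def step(q,xt,Tt,lam=.03):
    for _ in range(12):
        free=np.ones(7,bool)
        for _ in range(4):
            J,x,T=jac(q); e=np.r_[xt-x,(Tt*T.inv()).as_rotvec()]
            n=np.linalg.norm(e[:3]); e[:3]*=min(1,.02/max(n,1e-9)); a=np.linalg.norm(e[3:]); e[3:]*=min(1,.06/max(a,1e-9))
            Jf=J*free; dq=Jf.T@np.linalg.solve(Jf@Jf.T+lam**2*np.eye(6),e)
            bad=free&((q+dq<LO)|(q+dq>HI))
            if not bad.any(): break
            free&=~bad
        q=np.clip(q+dq,LO,HI)
    return q
if __name__=='__main__':
    q=np.array(S[-1][3]); o=monitor.get_obs(); q=o['joint_pos'].copy()
    x,T=fk(q,p); print('fk',x.round(3),o['position'].round(3))
    # IK with preferred q3 near 0 for pushing poses, tool down, jaws radial or tangential
    for tgt in ([.43,-.264,.098],[.50,-.257,.098],[.43,-.264,.25]):
        for yaw in (0,90,-90,45,-45):
            az=np.arctan2(tgt[1],tgt[0]); M=ori(az+np.pi/2+np.radians(yaw),np.pi/2,-1); Tt=R.from_matrix(M)
            f=lambda q:np.r_[10*(fk(q,p)[0]-tgt),5*(Tt.inv()*fk(q,p)[1]).as_rotvec(),.003*q[2]]
            s=least_squares(f,np.clip([-az,.2,0,1.8,0,1.2,-np.radians(yaw)*-1],LO+.01,HI-.01),bounds=(LO,HI))
            print(tgt,yaw,s.x.round(2),round(s.cost,5))
E
python3 sim.py
```

```text
pos err [0.046 0.039 0.011 0.011 0.034 0.028 0.026 0.022 0.018 0.004 0.008 0.009] rot [0.002 0.007 0.004 0.011 0.005 0.003 0.012 0.008 0.005 0.007 0.002 0.01 ]
fk [0.503 0.056 0.352] [0.504 0.061 0.355]
[0.43, -0.264, 0.098] 0 [ 0.55  0.22 -0.    1.92  0.    1.    0.  ] 0.0
[0.43, -0.264, 0.098] 90 [ 0.55  0.22 -0.    1.92  0.    1.    1.57] 0.0
[0.43, -0.264, 0.098] -90 [ 0.55  0.22 -0.    1.92  0.    1.   -1.57] 0.0
[0.43, -0.264, 0.098] 45 [ 0.55  0.22 -0.    1.92  0.    1.    0.79] 0.0
[0.43, -0.264, 0.098] -45 [ 0.55  0.22 -0.    1.92  0.    1.   -0.78] 0.0
[0.5, -0.257, 0.098] 0 [ 0.47  0.33 -0.    1.77  0.    1.03  0.  ] 0.0
[0.5, -0.257, 0.098] 90 [ 0.47  0.33 -0.    1.77  0.    1.03  1.57] 0.0
[0.5, -0.257, 0.098] -90 [ 0.47  0.33 -0.    1.77  0.    1.03 -1.57] 0.0
[0.5, -0.257, 0.098] 45 [ 0.47  0.33 -0.    1.77  0.    1.03  0.79] 0.0
[0.5, -0.257, 0.098] -45 [ 0.47  0.33 -0.    1.77  0.    1.03 -0.78] 0.0
[0.43, -0.264, 0.25] 0 [ 0.55  0.07 -0.    1.74  0.    1.32  0.  ] 0.0
[0.43, -0.264, 0.25] 90 [ 0.55  0.07 -0.    1.74  0.    1.32  1.57] 0.0
[0.43, -0.264, 0.25] -90 [ 0.55  0.07 -0.    1.74  0.    1.32 -1.57] 0.0
[0.43, -0.264, 0.25] 45 [ 0.55  0.07 -0.    1.74  0.    1.32  0.79] 0.0
[0.43, -0.264, 0.25] -45 [ 0.55  0.07 -0.    1.74  0.    1.32 -0.78] 0.0
```

```bash
sed -i 's/\[p\[4\],0,p\[1\]\]/[p[4],p[9],p[1]]/; s/\[p\[5\],0,p\[2\]\]/[p[5],p[10],p[2]]/; s/\[p\[6\],0,p\[3\]\]/[p[6],p[11],p[3]]/; s/\[p\[8\],0,p\[0\]\]/[p[8],p[12],p[0]]/; s/,0,0,0,y,0\]/,0,0,0,y,0,0,0,0,0]/' kin.py; python3 kin.py
cat > search.py <<'E'
from sim import *
q0=monitor.get_obs()['joint_pos'].copy()
rng=np.random.default_rng(0); out=[]
def run(q,wps,n=5):
    for x,T in wps:
        for _ in range(n): q=step(q,np.array(x),T)
    return q
x0,T0=fk(q0,p)
for k in range(60):
    r=rng.uniform(.5,.8); az=rng.uniform(-.6,.9); z=rng.uniform(.3,.6); yaw=rng.uniform(-1.8,1.8); pit=rng.uniform(.6,1.57)
    M=ori(az+(np.pi/2+yaw if pit>1.3 else 0*yaw),pit,rng.choice([-1,1])); T=R.from_matrix(M); x=[r*np.cos(az),r*np.sin(az),z]
    a=(T0.inv()*T).magnitude(); 
    if a>2.4: continue
    q=run(q0,[(x,T)]); xe,Te=fk(q,p)
    out.append((abs(q[2])+.3*(q[1]<-.4),np.round(x,2),round(az+yaw,2),round(pit,2),M[:,0].round(2),M[:,2].round(2),q.round(2),round(np.linalg.norm(xe-x),3)))
out.sort(key=lambda t:t[0])
for o in out[:6]: print(o)
E
timeout 500 python3 search.py
```

```text
[ 2.6240e-01  4.4880e-01  4.9190e-01  3.4400e-01  3.0000e-03  2.6000e-03
  4.2000e-03  3.1426e+00 -1.5000e-03 -8.2724e+00  8.2492e+00  4.0000e-04
 -2.2200e-02] 6.394653826030868e-05 0.0041
pos err [0.002 0.003 0.003 0.003 0.003 0.002 0.003 0.004 0.003 0.003 0.002 0.001] rot [0.002 0.007 0.004 0.011 0.005 0.003 0.012 0.008 0.005 0.007 0.002 0.01 ]
(np.float64(0.4498649907860498), array([0.47, 0.25, 0.58]), 2.18, 0.61, array([ 0.47, -0.88, -0.  ]), array([ 0.72,  0.39, -0.58]), array([-0.39, -0.5 , -0.15,  1.81, -0.02,  0.87, -1.63]), np.float64(0.006))
(np.float64(0.4932803093541686), array([0.39, 0.32, 0.31]), 1.51, 0.77, array([ 0.63, -0.77, -0.  ]), array([ 0.56,  0.45, -0.7 ]), array([-0.58, -0.5 , -0.19,  2.28, -0.03,  0.56, -1.66]), np.float64(0.009))
(np.float64(0.6223818520604592), array([0.54, 0.04, 0.54]), -0.89, 0.65, array([-0.08,  1.  ,  0.  ]), array([ 0.79,  0.06, -0.61]), array([ 0.32, -0.5 , -0.32,  1.86, -0.25,  0.84,  1.69]), np.float64(0.0))
(np.float64(0.9042802088124658), array([ 0.56, -0.2 ,  0.5 ]), -0.83, 0.92, array([0.33, 0.94, 0.  ]), array([ 0.57, -0.2 , -0.8 ]), array([ 1.45, -0.31, -0.9 ,  1.59, -0.37,  1.11,  1.78]), np.float64(0.0))
(np.float64(0.9573966166476423), array([0.5 , 0.31, 0.47]), -0.91, 0.98, array([-0.52,  0.85,  0.  ]), array([ 0.47,  0.29, -0.83]), array([ 0.62, -0.32, -0.96,  1.62, -0.39,  1.13,  1.8 ]), np.float64(0.0))
(np.float64(1.0089237451770134), array([0.59, 0.15, 0.4 ]), 0.6, 0.93, array([-0.25,  0.97,  0.  ]), array([ 0.58,  0.15, -0.8 ]), array([ 0.93, -0.32, -1.01,  1.79, -0.43,  0.91,  1.84]), np.float64(0.0))
```

Run:
```python
from search import run
from sim import *
M=ori(.08,.65,1); rel([.54,.04,.54],M)
q=monitor.get_obs()['joint_pos'].copy(); q=run(q,[([.54,.04,.54],R.from_matrix(M))]); print(q.round(2))
D=R.from_matrix(ori(-.45,np.pi/2,1))
for x in ([.55,-.25,.33],[.43,-.264,.25],[.43,-.264,.098],[.50,-.257,.098]):
    q=run(q,[(x,D)]); print(x,q.round(2),(fk(q,p)[0]-x).round(3))
```

```text
pos err [0.002 0.003 0.003 0.003 0.003 0.002 0.003 0.004 0.003 0.003 0.002 0.001] rot [0.002 0.007 0.004 0.011 0.005 0.003 0.012 0.008 0.005 0.007 0.002 0.01 ]
(np.float64(0.4498649907860498), array([0.47, 0.25, 0.58]), 2.18, 0.61, array([ 0.47, -0.88, -0.  ]), array([ 0.72,  0.39, -0.58]), array([-0.39, -0.5 , -0.15,  1.81, -0.02,  0.87, -1.63]), np.float64(0.006))
(np.float64(0.4932803093541686), array([0.39, 0.32, 0.31]), 1.51, 0.77, array([ 0.63, -0.77, -0.  ]), array([ 0.56,  0.45, -0.7 ]), array([-0.58, -0.5 , -0.19,  2.28, -0.03,  0.56, -1.66]), np.float64(0.009))
(np.float64(0.6223818520604592), array([0.54, 0.04, 0.54]), -0.89, 0.65, array([-0.08,  1.  ,  0.  ]), array([ 0.79,  0.06, -0.61]), array([ 0.32, -0.5 , -0.32,  1.86, -0.25,  0.84,  1.69]), np.float64(0.0))
(np.float64(0.9042802088124658), array([ 0.56, -0.2 ,  0.5 ]), -0.83, 0.92, array([0.33, 0.94, 0.  ]), array([ 0.57, -0.2 , -0.8 ]), array([ 1.45, -0.31, -0.9 ,  1.59, -0.37,  1.11,  1.78]), np.float64(0.0))
(np.float64(0.9573966166476423), array([0.5 , 0.31, 0.47]), -0.91, 0.98, array([-0.52,  0.85,  0.  ]), array([ 0.47,  0.29, -0.83]), array([ 0.62, -0.32, -0.96,  1.62, -0.39,  1.13,  1.8 ]), np.float64(0.0))
(np.float64(1.0089237451770134), array([0.59, 0.15, 0.4 ]), 0.6, 0.93, array([-0.25,  0.97,  0.  ]), array([ 0.58,  0.15, -0.8 ]), array([ 0.93, -0.32, -1.01,  1.79, -0.43,  0.91,  1.84]), np.float64(0.0))
row [np.float64(0.044), np.float64(0.023), np.float64(-0.1827)] [np.float64(-39.3), np.float64(37.9), np.float64(-83.0)]
[ 0.19 -0.5  -0.24  1.86 -0.16  0.84  1.62]
[0.55, -0.25, 0.33] [ 0.39  0.26 -0.05  1.35  0.01  1.53  1.46] [-0.  0. -0.]
[0.43, -0.264, 0.25] [ 0.48  0.06 -0.02  1.74  0.    1.34  1.58] [ 0.  0. -0.]
[0.43, -0.264, 0.098] [ 0.48  0.2  -0.03  1.92  0.01  1.02  1.58] [ 0.  0. -0.]
[0.5, -0.257, 0.098] [ 0.43  0.31 -0.04  1.78  0.02  1.05  1.5 ] [-0. -0.  0.]
```

The simulated path frees the elbow and reaches the switch poses.

Request:
servo_tool:
  motion:
    - [0,0.004,0.002,-0.018,-4,4,-8]
    - [0,0.009,0.005,-0.037,-8,8,-17]
    - [0,0.013,0.007,-0.055,-12,11,-25]
    - [0,0.018,0.009,-0.073,-16,15,-33]
    - [0,0.022,0.012,-0.09,-20,19,-41]
    - [0,0.026,0.014,-0.11,-24,23,-50]
    - [0,0.031,0.016,-0.128,-28,27,-58]
    - [0,0.035,0.018,-0.146,-32,30,-66]
    - [0,0.04,0.02,-0.165,-35,34,-75]
    - [0,0.044,0.023,-0.183,-39,38,-83]
    - [0,0.044,0.023,-0.183,-39,38,-83]
    - [0,0.044,0.023,-0.183,-39,38,-83]
    - [0,0.044,0.023,-0.183,-39,38,-83]

```text
clock: 38.28
position: [0.5401, 0.0384, 0.5396]
ee_rot: [0.609, 0.658, 0.327, 0.298]
ft_force: [0.2, -0.7, -0.1]
grip_width: 0.006
```

Run:
```python
from mv import *
state(); rel([.52,-.25,.33],ori(-.45,np.pi/2,1))
```

```text
t 38.27 tcp [0.5401 0.0384 0.5396] z [ 0.79   0.067 -0.609] x [-0.08   0.997  0.006] q [ 0.26 -0.5  -0.28  1.86 -0.21  0.85  1.66] F [ 0.2 -0.7 -0.1] w 0.006
row [np.float64(-0.287), np.float64(-0.1912), np.float64(0.0925)] [np.float64(51.1), np.float64(-14.2), np.float64(28.1)]
```

Request:
servo_tool:
  motion:
    - [0,-0.04,-0.027,0.013,7,-2,4]
    - [0,-0.08,-0.054,0.026,14,-4,8]
    - [0,-0.12,-0.08,0.04,21,-6,12]
    - [0,-0.16,-0.11,0.053,29,-8,16]
    - [0,-0.2,-0.136,0.066,36,-10,20]
    - [0,-0.245,-0.163,0.08,43,-12,24]
    - [0,-0.287,-0.191,0.0925,51,-14,28]
    - [0,-0.287,-0.191,0.0925,51,-14,28]
    - [0,-0.287,-0.191,0.0925,51,-14,28]

```text
clock: 39.4
position: [0.5213, -0.2504, 0.3309]
ee_rot: [0.846, 0.533, 0.003, 0.0]
ft_force: [0.8, 1.1, 1.4]
grip_width: 0.001
```

Run:
```python
from mv import *
state(); M=ori(-.45,np.pi/2,1)
for x in ([.42,-.264,.25],[.42,-.264,.1],[.495,-.2565,.1]): rel(x,M)
```

```text
t 39.4 tcp [ 0.5213 -0.2504  0.3309] z [ 0.005  0.002 -1.   ] x [0.432 0.902 0.004] q [ 0.47  0.2  -0.12  1.42  0.02  1.52  1.48] F [0.8 1.1 1.4] w 0.001
row [np.float64(-0.0563), np.float64(-0.0858), np.float64(0.0804)] [np.float64(0.2), np.float64(-0.2), np.float64(0.2)]
row [np.float64(-0.0569), np.float64(-0.0863), np.float64(0.2304)] [np.float64(0.2), np.float64(-0.2), np.float64(0.2)]
row [np.float64(-0.0177), np.float64(-0.0219), np.float64(0.2308)] [np.float64(0.2), np.float64(-0.2), np.float64(0.2)]
```

Request:
servo_tool:
  motion:
    - [0,-0.03,-0.045,0.03,0,0,0]
    - [0,-0.057,-0.086,0.06,0,0,0]
    - [0,-0.057,-0.086,0.12,0,0,0]
    - [0,-0.057,-0.086,0.17,0,0,0]
    - [0,-0.057,-0.086,0.21,0,0,0]
    - [0,-0.057,-0.086,0.23,0,0,0]
    - [0,-0.057,-0.086,0.23,0,0,0]
    - [0,-0.05,-0.075,0.23,0,0,0]
    - [0,-0.044,-0.065,0.23,0,0,0]
    - [0,-0.037,-0.054,0.23,0,0,0]
    - [0,-0.031,-0.043,0.23,0,0,0]
    - [0,-0.027,-0.037,0.23,0,0,0]
    - [0,-0.027,-0.037,0.23,0,0,0]

```text
clock: 41.02
position: [0.4778, -0.258, 0.1004]
ee_rot: [0.845, 0.534, 0.002, 0.001]
ft_force: [-0.4, -0.4, -0.4]
grip_width: 0.002
```

Run:
```python
from chk import *
state(); M=ori(-.45,np.pi/2,1)
for n in ['scene','side']:
    im,W,T=cloud(n); cv2.imwrite(f'pics/{n}_sw2.png',im)
    r=models.boxes_of(n,'switch_tip'); print(n,[(round(x['confidence'],2),(T[:3,:3]@np.array(x['point'])+T[:3,3]).round(3).tolist()) for x in r[:3]])
rel([.495,-.2565,.1],M)
a=cv2.imread('pics/scene_sw2.png')[90:250,120:320]; b=cv2.imread('pics/side_sw2.png')[144:384,140:400]
cv2.imwrite('pics/both_sw2.png',np.hstack([cv2.resize(a,(400,320)),cv2.resize(b,(347,320))]))
```

```text
t 41.02 tcp [ 0.4778 -0.258   0.1004] z [ 0.004  0.001 -1.   ] x [0.43  0.903 0.003] q [ 0.5   0.27 -0.1   1.83  0.03  1.04  1.52] F [-0.4 -0.4 -0.4] w 0.002
scene [(0.6, [0.63, -0.183, 0.109])]
side [(0.88, [0.501, -0.26, 0.117])]
row [np.float64(0.0094), np.float64(0.0154), np.float64(0.0008)] [np.float64(0.2), np.float64(-0.2), np.float64(0.3)]
```

View pics/both_sw2.png

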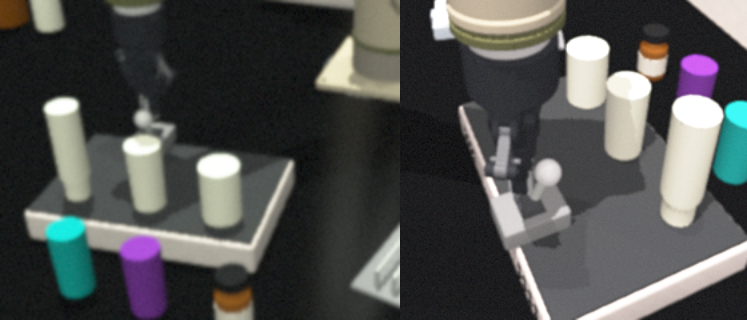

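The ball (547,172 in the right half) is already well over, at x ≈ 0.50. I'll push on gently to the stop.

Request:
servo_tool:
  motion:
    - [0,0.002,0.003,0,0,0,0]
    - [0,0.003,0.005,0,0,0,0]
    - [0,0.004,0.0075,0,0,0,0]
    - [0,0.005,0.009,0,0,0,0]
    - [0,0.005,0.009,0,0,0,0]

```text
clock: 41.85
position: [0.4816, -0.2582, 0.0998]
ee_rot: [0.846, 0.533, -0.002, -0.003]
ft_force: [-28.2, 2.7, 17.0]
grip_width: -0.003
```

Run:
```python
from mv import *
state(); im,W,T=cloud('side')
r=models.boxes_of('side','switch_tip'); print([(round(x['confidence'],2),(T[:3,:3]@np.array(x['point'])+T[:3,3]).round(3).tolist()) for x in r[:3]])
```

```text
t 41.85 tcp [ 0.4816 -0.2582  0.0998] z [-0.008  0.003 -1.   ] x [ 0.433  0.902 -0.001] q [ 0.5   0.28 -0.1   1.81  0.03  1.05  1.51] F [-28.2   2.7  17. ] w -0.003
[(0.95, [0.502, -0.26, 0.12])]
```

It's at the end stop (28 N). Back off and up.

Request:
servo_tool:
  motion:
    - [0,-0.006,-0.01,0,0,0,0]
    - [0,-0.018,-0.03,0,0,0,0]
    - [0,-0.03,-0.05,-0.01,0,0,0]
    - [0,-0.03,-0.05,-0.06,0,0,0]
    - [0,-0.03,-0.05,-0.12,0,0,0]
    - [0,-0.03,-0.05,-0.15,0,0,0]
    - [0,-0.03,-0.05,-0.15,0,0,0]
    - [0,-0.03,-0.05,-0.15,0,0,0]

```text
clock: 42.95
position: [0.4287, -0.2632, 0.2498]
ee_rot: [0.846, 0.534, 0.002, 0.0]
ft_force: [0.5, -0.4, -0.3]
grip_width: -0.001
```

Run:
```python
from chk import *
state()
for n in ['scene','side']:
    im,W,T=cloud(n); cv2.imwrite(f'pics/{n}_end.png',im)
    r=models.boxes_of(n,'switch_tip'); print(n,[(round(x['confidence'],2),(T[:3,:3]@np.array(x['point'])+T[:3,3]).round(3).tolist()) for x in r[:2]])
    print('tip cloud',fit.sel(W,(.505,-.256),.02,.1,.125).mean(0).round(3))
    print('tube',tilt(fit.sel(W,(.6285,-.2957),.035,.1,.15),.021,(.6285,-.2957),.05),'jar',fit.vert(fit.sel(W,(.6167,-.1914),.04,.06,.135),.023,[.617,-.191]))
    print('cup',tilt(fit.sel(W,(.6076,-.0866),.04,.056,.12),.027,(.6076,-.0866),.05),'tops',np.median(fit.sel(W,[.6076,-.0866],.022,.11,.145)[:,2]).round(4))
b=cv2.imread('pics/side_end.png')[144:384,140:440]; cv2.imwrite('pics/end.png',cv2.resize(b,None,fx=2,fy=2))
```

```text
t 42.95 tcp [ 0.4287 -0.2632  0.2498] z [ 0.004  0.001 -1.   ] x [0.43  0.903 0.003] q [ 0.55  0.06 -0.09  1.75  0.    1.34  1.58] F [ 0.5 -0.4 -0.3] w -0.001
scene [(0.66, [0.642, -0.289, 0.14]), (0.53, [0.511, -0.253, 0.113])]
tip cloud [ 0.511 -0.252  0.115]
tube (array([ 0.6274, -0.2981,  0.0145,  0.0063]), np.float64(0.0009), 259) jar (array([ 0.6151, -0.1923]), np.float64(0.0009), 397)
cup (array([ 0.6081, -0.0869, -0.0034,  0.0024]), np.float64(0.0008), 404) tops 0.1288
side [(0.81, [0.5, -0.26, 0.116])]
tip cloud [ 0.505 -0.26   0.118]
tube (array([ 6.318e-01, -2.959e-01,  1.200e-03, -5.000e-04]), np.float64(0.0003), 961) jar (array([ 0.6184, -0.1906]), np.float64(0.0005), 1071)
cup (array([ 6.115e-01, -8.510e-02, -1.400e-03,  2.000e-04]), np.float64(0.0004), 889) tops 0.1304
```

View pics/end.png

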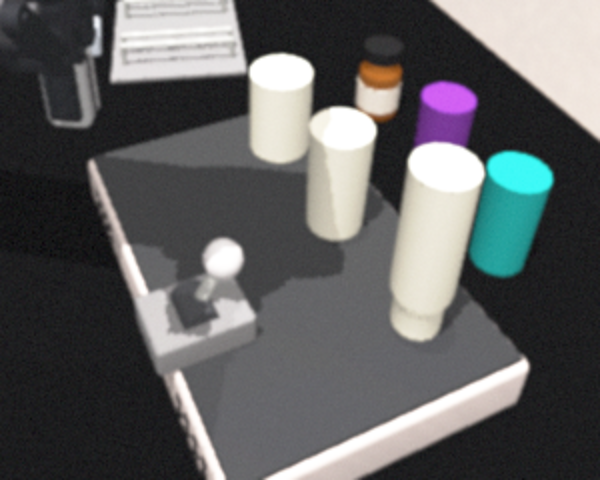

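The final picture shows the lever leaning to the back (ball at 223,258), with the cup, jar and tube all standing on their pegs and the arm clear.

```bash
python3 -c "
from workcell import ticket; print(ticket.hand_in())"
```

```text
the job is handed in; nothing more can be done
None
```

The tube is on the slim peg and the cup is on the thick peg, both mouth down and released. After that I pushed the switch over to its back end stop. I handed the job in at about 43 s of the 72 s allowed; the hand-in reported no verdict.

**Last checks, from the camera depth fits:**

| Item | Result | Limit |
|---|---|---|
| Tube | about 2 mm from the peg axis, tilt under 0.02 rad | 10 mm, 0.09 rad |
| Cup | about 2 mm from the peg axis, tilt under 0.005 rad | 11 mm, 0.09 rad |
| Rims | within about 1.5 mm of deck height | 5 mm |
| Jar | unmoved within 0.2 mm | 15 mm |
| Switch ball | about 38 mm of its 43 mm travel by the fits (the push met the end stop at 28 N) | past 0.8 rad |

The gripper is clear of everything. I did not measure the sample box or the reagent jar again. The reagent jar still looks in place in the last picture; the sample box is not in it. The arm never came into contact with either.

**What disagreed or went wrong:**
- **Cameras:** the scene and side cameras differ from each other by a steady 3–4 mm, so I compared each vessel with its peg within the same camera.
- **Switch detection:** in the scene camera the network's best guess for the switch tip was wrong (it picked the tube). The depth points and the side camera agreed on the real position.
- **Arm:** on the way to the switch the arm stalled at its elbow limits, so I had to plan a way round before pushing. It touched nothing there.

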